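Hang the display-case pail on the grid hook

TASK

The open steel pail stands behind one of the two sliding doors of the countertop display case: slide that door fully open past the other one, leaving the other door shut, and swing the pail's folded-down wire bail upright while the pail still stands on the case floor. Then lift the pail out with the fingers on its bail and hang it by the bail over both prongs of the empty hook on the white wire grid, left hanging straight and still. Do not knock over or push about the other goods in the case or on the bench.

Things in the scene. Friction and masses are not known exactly. Their poses are not given: they have to be found in the camera images.
- case: Clear countertop display case, aluminium frame, fixed: 280 mm deep (x), 520 wide (y), 430 high. Origin: centre of underside; x points away from the robot, both sliding doors are in the -x face. Floor inside 18 mm up; top rails and an open wire top (bars 44 mm apart) lie over it from 411 mm up; door track 22 mm high. Insides of the panes at x = +134, y = +-254 mm.
- door_left (a joint): Travel (m) of the left (+y) clear door, 255 mm wide, inner track: 0 shut, 0.195 fully open, starts within 0.015 of shut. Slides along the case's -y behind the right door, leaving case y +53 to +248 mm open. Needs about 1.5 N, stays where left.
- door_right (a joint): Travel (m) of the right (-y) clear door, 255 mm wide, outer track: 0 shut, 0.195 fully open, starts within 0.015 of shut. Slides along the case's +y in front of the left door, leaving case y -53 to -248 mm open. Needs about 1.5 N, stays where left.
- door_left_pull (a point): Middle of the left door's upright bar pull: a steel bar 10 mm thick, 100 mm tall, centred 265 mm above the bench, 30 mm out from the door's face, 30 mm from the door's outer (+y) end. Moves with the door.
- door_right_pull (a point): Middle of the right door's upright bar pull, the same bar, 30 mm from the door's outer (-y) end. Moves with the door.
- pail: Open galvanised steel pail, loose, about 0.3 kg: 88 mm high, 99 mm across the rim, 74 across the foot. Origin: centre of underside. Stands on the case floor in the left or right half. Its y axis runs through the two bail ears (107 mm over the bail), their pivots 78 mm above the origin; its x axis lies within 0.5 rad of the world's x.
- bail: The pail's wire bail (5 mm wire), swinging easily. Origin: middle of the pivot line; z axis runs to the hand grip 85 mm away, so z up = upright. Starts folded down to the pail's -x side at its stop, 1.85 rad from upright, grip 82 mm in front of the pail's axis; let go off upright, it falls to a stop. Its top is straight, along the pail's y: grip in the middle, bare wire from 19 to 43 mm each side.
- grip_mid (a point): Middle of the round wooden hand grip at the top of the bail: 18 mm thick, 38 mm long along the pail's y axis, turning freely on the wire.
- hook_free: The empty double-prong steel hook on the grid, fixed. Two level prongs 7 mm thick, 62 mm apart (centres), tops 250 mm above the bench, reach 98 mm out along the hook's -x, then turn up; tips end 115 mm out, 18 mm above the prong tops. Origin: on the bench in the grid's plane, under the hook's middle; y along the grid.
- hook_seat (a point): Where the middle of the grip should hang: midway between the empty hook's prongs, 70 mm out from the grid, 2.5 mm above the prong tops (252.5 mm above the bench). Axes as the hook's.
- hook_taken: The other double-prong hook on the same grid, 140 mm from the empty one to either side, holding two ribbon reels (97 mm across, reaching 78 mm out, 170 to 264 mm above the bench); fixed, not to be used.
- grid: White wire grid stand, 260 mm wide (y), 420 high, in its own x = 0 plane, facing the robot (-x) and turned a little; fixed. Origin: centre of its underside. Feet 12 mm high at y = +-110 mm, reaching 76 mm out in front.
- canister: Lidded steel canister, no bail, 96 mm across, 146 mm high with its knob, loose, standing in the other half of the case. Origin: centre of its underside.
- jar_a: Glass jar with metal lid, 60 mm across, 100 mm high, loose, in the back row of the case. Origin: centre of its underside.
- jar_b: Glass jar with metal lid, 60 mm across, 120 mm high, loose, in the back row of the case. Origin: centre of its underside.
- carton: Small carton 55 x 110 x 75 mm high, loose, in the back row of the case. Origin: centre of its underside.
- bottle_a: White paint bottle, 54 mm across, 130 mm high, loose on the bench between case and grid stand. Origin: centre of its underside.
- bottle_b: White paint bottle, 50 mm across, 110 mm high, loose on the bench in front of the case. Origin: centre of its underside.
- tape_dispenser: Desk tape dispenser 150 x 64 x 98 mm high, loose, 0.9 kg, on the bench at the left. Origin: centre of its underside.
- flat_carton: Flat carton 160 x 120 x 45 mm high, loose, lying on the bench below the hooks. Origin: centre of its underside.

How it is judged (in metres and radians):
On the way, in this order (a step that is already met when the one before it is completed fails the run):
1. the door in front of the pail has been slid open by at least 150 mm (((y of pail in the frame of case above 0 m and value of joint door_left above 0.15 m) or (y of pail in the frame of case below 0 m and value of joint door_right above 0.15 m))), for 0.1 s.
2. the bail stands upright (within 17 degrees) while the pail stands level on the case floor (angle between bail's own z axis and vertical below 0.3 rad and angle between pail's own z axis and vertical below 0.2 rad and z of pail in the frame of case below 0.028 m and x of pail in the frame of case above -0.08 m), for 0.1 s.
3. the pail is lifted at least 15 mm off the case floor with the fingers on its bail (z of pail in the frame of case above 0.033 m and contact force between the fingers and bail above 0.5 N), for 0.2 s.
At the end, for the whole second after the job is handed in: The pail hangs on the empty hook: bail wire lying on both prongs (within 8 mm of their tops, behind the upturned tips), grip within 20 mm of midway between the prongs, pail within 14 degrees and bail within 20 degrees of upright, pail slower than 60 mm/s, bail's weight on the hook (x of grip_mid in the frame of hook_seat between -0.032 and 0.064 m and y of grip_mid in the frame of hook_seat between -0.02 and 0.02 m and z of grip_mid in the frame of hook_seat between -0.008 and 0.008 m and contact force between hook_free and bail above 1 N and angle between pail's own z axis and vertical below 0.25 rad and angle between bail's own z axis and vertical below 0.35 rad and linear speed of pail below 0.06 m/s); the robot touches nothing.
It fails at once if the lidded canister is knocked over or moved more than 30 mm (distance of canister from where it was at the start of the episode above 0.03 m or angle between canister's own z axis and vertical above 0.35 rad).
It fails at once if a jar or the carton at the back of the case is knocked over or moved more than 30 mm (distance of any of jar_a, jar_b, carton from where it was at the start of the episode above 0.03 m or angle between any of jar_a, jar_b, carton's own z axis and vertical above 0.35 rad).
It fails at once if a paint bottle on the bench is knocked over or moved more than 30 mm (distance of any of bottle_a, bottle_b from where it was at the start of the episode above 0.03 m or angle between any of bottle_a, bottle_b's own z axis and vertical above 0.35 rad).
It fails at once if the tape dispenser or the flat carton is knocked over or moved more than 30 mm (distance of any of tape_dispenser, flat_carton from where it was at the start of the episode above 0.03 m or angle between any of tape_dispenser, flat_carton's own z axis and vertical above 0.35 rad).
It fails at once if the door in front of the canister is opened more than 50 mm ((y of canister in the frame of case above 0 m and value of joint door_left above 0.05 m) or (y of canister in the frame of case below 0 m and value of joint door_right above 0.05 m)).
It also fails if it takes over 72 s, if anything falls off the work surface, if the arm or the gripper's body presses on something with over 40 N, if the wrist force passes 120 N, or if a joint passes its speed limit or range.

ROBOT

A 6-joint arm with a two-finger parallel gripper is mounted at the origin on the work surface. World frame = base frame: x ahead of the robot, y to its left, z up, the work surface at z = 0. Lengths are in m, angles in degrees, forces in N, time in s.
With the tool pointing down it reaches from about 0.4 to 0.825 m from the base axis. Payload 7 kg.
Tool frame: the origin (TCP) lies midway between the tips of the shut fingers; the grasp point (between the pads) lies 19 mm behind it; z points along the fingers, y is the line along which they close (so a half turn about z gives the same grasp; the last joint's range is limited). The gripper opens to 88 mm and grips with 3 to 60 N. Pads are 19 mm wide; open, the fingers measure 130 mm over their backs; the gripper's body (78 mm by 193 mm) begins 47 mm behind the grasp point.
Start: joints at [93.684, 20.546, 0.682, 0, -70.136, -16.507], TCP at [0.15, 0.658, 0.227] pointing down, gripper open.
Joint ranges: [-176.03, 176.03], [-82.01, 121.73], [-58.28, 71.71], [-173.87, 95.51], [-174.79, -0.11], [-173.66, 173.66]. Speed limits (degrees/s): [136.94, 136.94, 172.46, 180, 180, 180].

INTERFACE

Orientations are given as [roll, pitch, yaw] about the fixed x, y, z axes, in that order (R = Rz(yaw) Ry(pitch) Rx(roll)).
In Python, from plant import ctrl gives the robot as it stands. The module is installed in compiled form; this text tells all that it offers.
- The arm moves only by the tool send_rows, never from a script. Its argument "plan" is a list that holds one entry, the list of rows, each a list of 6 numbers: the shift along the tool's x, y, z in cm, then the turn, a rotation vector about the tool's x, y, z in degrees. A call has 1 to 8 rows; each row is the pose to reach, as a shift and turn from the pose commanded when the call began, along the tool's axes at that moment; what a row does not reach only later rows make up. A row lasts 1/12 s, in which the tool goes at most 41.7 mm and 7.16 degrees, less where a joint would pass 70% of its speed; a pose out of reach is approached as far as the arm can. A call with a gripper value outside its range is refused whole. "fingers" is the opening, from 0 (shut) to 1 (fully open), set as the call begins (left out, the last holds). The fingers move at their own pace and stop on an object; the grip force is fixed at half the most. Time passes only in rows, so rows that repeat a pose let the fingers close. It gives the time, the measured TCP pose, the force, the opening and the grip force at its end, in the units of the state.
- ctrl.get_obs(): the state, without advancing time (a new reading comes with each control period).
- ctrl.snapshot(name): name is "scene" or "top" or "wrist"; returns a dict with "img" (384x512x3 uint8, red, green, blue), "K" (3x3 intrinsics, pixels), "pose" (4x4, takes a point from camera to world coordinates). Camera axes: x right, y down, z forward; pixel columns grow to the right and rows downward; lengths in m; the calibration is good to about 2 mm. A picture is of the moment at which its call begins. There is no depth.
- ctrl.close_job(): hands the job in; it is judged then, once.
The state is a dict: "clock": time; "joint_pos": joint angles; "qvel": joint speeds; "tau": joint torques, N m; "tool_pos": TCP position; "orientation": TCP orientation; "force": force on the tool from outside, world axes, zero at the start; "moment": the same for the moment, N m; "opening": finger opening in m; "gripper_force": force on a finger pad.
Only numpy, scipy, OpenCV 4.12 (cv2) and the standard library are available. Lean on these libraries where they do the work, as an engineer would, in place of code of your own. Each camera call takes 0.05 s, during which the arm holds its last target. There are 200 camera calls.

## Working session

There is one attempt and no reset: what is moved stays moved. The work goes in short steps, Python scripts to look and compute and a tool call to move; the robot and the scene stay as the last step left them, time stands still between calls to the robot, and variables do not carry over. Pictures are saved under pics/ and viewed, at most 13 in all, crops included, and the job is handed in when it is done.

Besides the shell and the picture viewer there is one more tool, called after "Call:" as name([rows], argument=value, ...), one row to a line, values as JSON. send_rows: Moves the arm, as the interface text tells. Its arguments: {"type":"object","properties":{"plan":{"type":"array","items":{"type":"array","items":{"type":"array","items":{"type":"number"}}}},"fingers":{"type":"number"}},"required":["plan"]}

```bash
ls; mkdir -p pics; cat > h.py <<'E'
import numpy as np, cv2
from plant import ctrl
def snap(n,f):
    s=ctrl.snapshot(n); cv2.imwrite(f'pics/{f}.png',s['img'][:,:,::-1]); np.savez(f'pics/{f}.npz',**s); return s
def load(f): return np.load(f'pics/{f}.npz')
def ray(s,u,v):
    T=s['pose']; d=T[:3,:3]@np.linalg.solve(s['K'],[u,v,1.]); return T[:3,3],d/np.linalg.norm(d)
def onz(s,u,v,z):
    o,d=ray(s,u,v); return o+d*(z-o[2])/d[2]
def tri(*a):
    A=np.zeros((3,3));b=np.zeros(3)
    for s,u,v in a:
        o,d=ray(s,u,v);P=np.eye(3)-np.outer(d,d);A+=P;b+=P@o
    p=np.linalg.solve(A,b)
    return p,[round(float(np.linalg.norm(np.cross(p-ray(s,u,v)[0],ray(s,u,v)[1])))*1e3,1) for s,u,v in a]
def proj(s,p):
    T=s['pose'];c=T[:3,:3].T@(np.asarray(p)-T[:3,3]);q=s['K']@c;return q[:2]/q[2]
E
python3 - <<'E'
from h import *
np.set_printoptions(precision=3,suppress=True)
a=[snap(n,n+'0') for n in('scene','top')]
for s in a: print(s['K'],s['pose'])
print(ctrl.get_obs())
for s,n in zip(a,('scene','top')):
    cv2.imwrite(f'pics/{n}0b.png',cv2.resize(s['img'][:,:,::-1],(800,600),interpolation=cv2.INTER_CUBIC))
E
```

```text
pics
[[348.16    0.    258.83 ]
 [  0.    348.16  197.217]
 [  0.      0.      1.   ]] [[ 0.639 -0.738  0.217  0.348]
 [-0.769 -0.612  0.186 -0.218]
 [-0.005 -0.286 -0.958  1.113]
 [ 0.     0.     0.     1.   ]]
[[432.961   0.    262.303]
 [  0.    432.961 188.465]
 [  0.      0.      1.   ]] [[-0.02  -0.992  0.124  0.388]
 [-1.     0.019 -0.014 -0.023]
 [ 0.012 -0.124 -0.992  1.562]
 [ 0.     0.     0.     1.   ]]
{'clock': 0.1, 'joint_pos': array([ 93.686,  20.588,   0.639,  -0.017, -70.136, -16.506]), 'qvel': array([ 0.049, -0.054,  0.152,  0.177,  0.091,  0.044]), 'tau': array([ -0.001, -58.416,  29.375,   7.016,   0.01 ,  -0.   ]), 'tool_pos': array([0.15 , 0.658, 0.226]), 'orientation': array([179.914,  -0.009, -12.826]), 'force': array([-0.825, -0.048, -0.112]), 'moment': array([ 0.01 , -0.003, -0.008]), 'gripper_force': 0.0, 'opening': 0.08774785225605196}
```

View pics/scene0b.png

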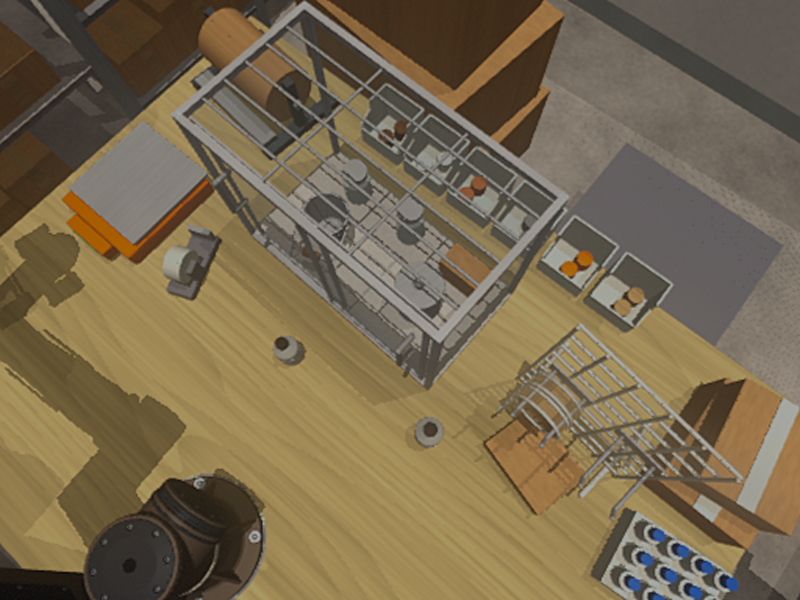

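View pics/top0b.png

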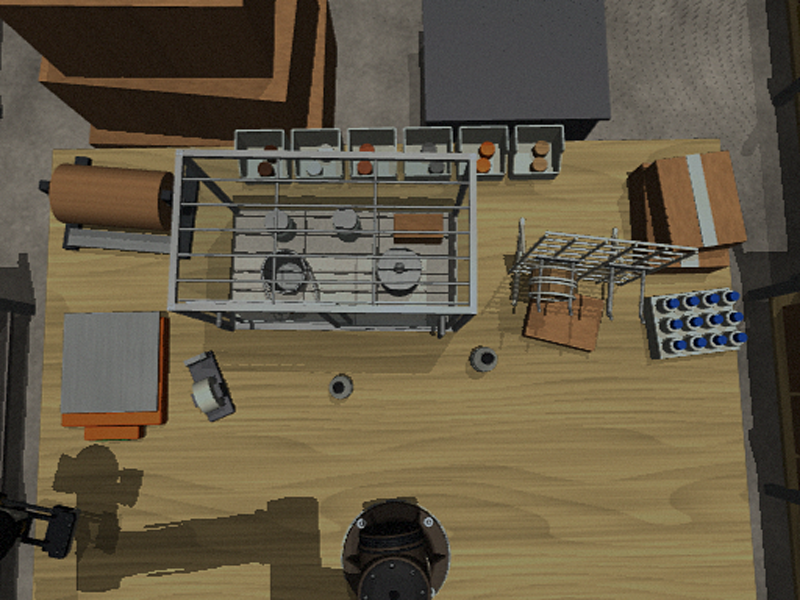

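```bash
cat >> h.py <<'E'
def crop(s,x0,x1,y0,y1,k,step=20):
    im=cv2.resize(np.ascontiguousarray(s['img'][y0:y1,x0:x1,::-1]),None,fx=k,fy=k,interpolation=cv2.INTER_CUBIC)
    im=cv2.convertScaleAbs(im,alpha=1.4,beta=10)
    for x in range(x0-x0%step+step,x1,step):
        cv2.line(im,(int((x-x0+.5)*k),0),(int((x-x0+.5)*k),6),(0,0,255),1); cv2.putText(im,str(x),(int((x-x0)*k)-8,16),0,.35,(0,0,255))
    for y in range(y0-y0%step+step,y1,step):
        cv2.line(im,(0,int((y-y0+.5)*k)),(6,int((y-y0+.5)*k)),(0,0,255),1); cv2.putText(im,str(y),(8,int((y-y0)*k)+5),0,.35,(0,0,255))
    return im
def mont(f,*ims):
    h=max(i.shape[0] for i in ims); c=np.hstack([cv2.copyMakeBorder(i,0,h-i.shape[0],0,4,0) for i in ims]); cv2.imwrite(f'pics/{f}.png',c[:600,:800])
E
python3 - <<'E'
from h import *
s=load('scene0');t=load('top0')
mont('A',crop(s,105,365,0,250,2.4))
a=crop(t,105,305,90,220,3.9); cv2.imwrite('pics/B.png',a[:600,:800])
E
```

```text
(no output)
```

View pics/A.png

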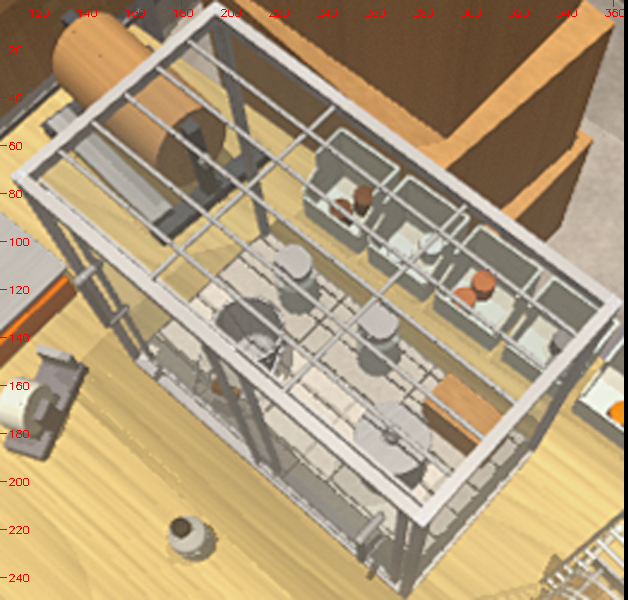

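View pics/B.png

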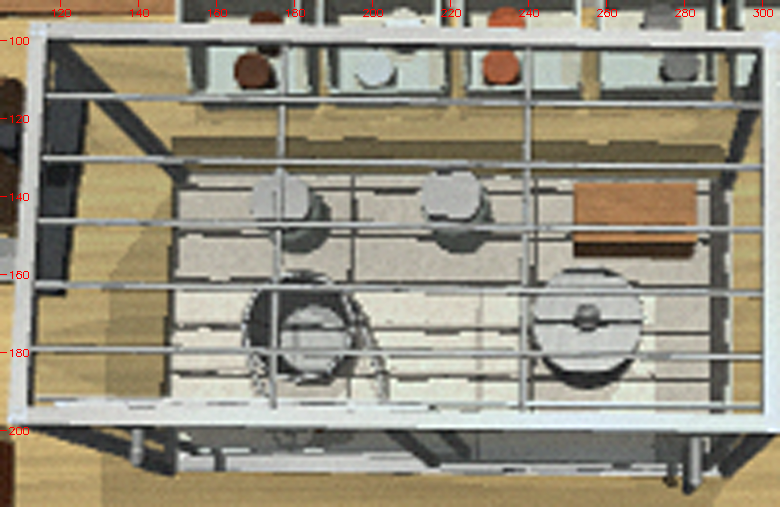

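```bash
python3 - <<'E'
from h import *
np.set_printoptions(precision=3,suppress=True)
s=load('scene0');t=load('top0')
S=lambda X,Y:(s,105+X/2.4-.5,Y/2.4-.5)
T=lambda X,Y:(t,105+X/3.9-.5,90+Y/3.9-.5)
for n,a,b,z in [('FL',S(12,177),T(8,418),.43),('BL',S(218,3),T(33,25),.43),('FR',S(422,525),T(778,427),.43),('lp',S(101,296),T(137,447),.265),('rp',S(370,535),T(695,463),.265),('pail rim',S(252,338),T(300,328),.106),('grip',S(225,391),T(290,437),.073),('canister knob',S(392,435),T(587,318),.164)]:
    p,e=tri(a,b); print(n,p,e,onz(*a,z),onz(*b,z))
print('BR',onz(*S(622,298),.43))
E
```

```text
FL [0.514 0.37  0.427] [1.1, 1.1] [0.512 0.367 0.43 ] [0.515 0.368 0.43 ]
BL [0.789 0.357 0.431] [1.6, 1.6] [0.791 0.357 0.43 ] [0.788 0.358 0.43 ]
FR [ 0.498 -0.148  0.43 ] [1.4, 1.4] [ 0.497 -0.147  0.43 ] [ 0.499 -0.149  0.43 ]
lp [0.512 0.334 0.236] [0.6, 0.6] [0.508 0.316 0.265] [0.509 0.326 0.265]
rp [ 0.486 -0.1    0.294] [0.8, 0.8] [ 0.49  -0.096  0.265] [ 0.489 -0.102  0.265]
pail rim [0.633 0.237 0.063] [0.2, 0.2] [0.621 0.218 0.106] [0.625 0.229 0.106]
grip [ 0.557  0.258 -0.036] [14.1, 14.1] [0.549 0.208 0.073] [0.533 0.243 0.073]
canister knob [ 0.621 -0.021  0.153] [0.5, 0.5] [ 0.618 -0.023  0.164] [ 0.62  -0.021  0.164]
BR [ 0.777 -0.155  0.43 ]
```

```bash
cat >> h.py <<'E'
from scipy.spatial.transform import Rotation as Ro
np.set_printoptions(precision=3,suppress=True)
def RR(th,psi):
    t,p=np.radians([th,psi]); z=np.array([np.cos(t)*np.cos(p),np.cos(t)*np.sin(p),-np.sin(t)]); x=np.array([np.sin(p),-np.cos(p),0]); return np.c_[x,np.cross(z,x),z]
def cur():
    o=ctrl.get_obs(); return np.array(o['tool_pos']),Ro.from_euler('xyz',o['orientation'],degrees=True).as_matrix(),o
def go(p,th,psi,frm=None):
    "shift (cm) and turn (deg) in tool axes to TCP p, pitch-down th, azimuth psi"
    P,R=(cur()[:2] if frm is None else (np.array(frm[0]),RR(*frm[1:])))
    T=RR(th,psi); d=R.T@(np.array(p)-P); w=np.degrees(Ro.from_matrix(R.T@T).as_rotvec())
    print(np.round(d*100,2),np.round(w,1),'rows',np.ceil(max(np.linalg.norm(d)/.0417,np.linalg.norm(w)/7.16)))
E
python3 - <<'E'
from h import *
go([.36,.33,.40],40,25)
E
```

```text
[ 27.78  27.31 -17.38] [46.5 22.7 48.8] rows 11.0
```

Call:
send_rows([
  [[14, 13.5, -8.7, 21, 10.5, 22.5], [14, 13.5, -8.7, 21, 10.5, 22.5], [14, 13.5, -8.7, 21, 10.5, 22.5], [27.8, 27.3, -17.4, 35, 17, 36.7], [27.8, 27.3, -17.4, 35, 17, 36.7], [27.8, 27.3, -17.4, 35, 17, 36.7], [27.8, 27.3, -17.4, 35, 17, 36.7], [27.8, 27.3, -17.4, 35, 17, 36.7]],
], fingers=0)

```text
clock: 0.77
tool_pos: [0.3148, 0.3991, 0.3615]
orientation: [-141.7, -4.2, -52.7]
force: [1.6, 0.1, -0.2]
opening: 0.0397
gripper_force: 0.0
```

```bash
python3 - <<'E'
from h import *
P,R,o=cur(); print(o['joint_pos'],o['tool_pos'],o['orientation'],o['clock'],o['force'])
go([.36,.33,.40],40,25)
E
```

```text
[ 94.072 -20.019 -49.157  45.383 -50.493 -81.919] [0.315 0.399 0.362] [-141.737   -4.184  -52.662] 0.7667 [ 1.561  0.077 -0.221]
[ 8.5  -1.53 -2.91] [11.2  5.6 11.8] rows 3.0
```

Call:
send_rows([
  [[8.5, -1.5, -2.9, 11.2, 5.6, 11.8], [8.5, -1.5, -2.9, 11.2, 5.6, 11.8], [8.5, -1.5, -2.9, 11.2, 5.6, 11.8], [8.5, -1.5, -2.9, 11.2, 5.6, 11.8]],
])

```text
clock: 1.1
tool_pos: [0.3606, 0.3304, 0.4006]
orientation: [-130.1, 0.0, -65.0]
force: [1.5, 0.3, -0.6]
opening: 0.0129
gripper_force: 0.0
```

```bash
python3 - <<'E'
from h import *
P,R,o=cur(); print(o['joint_pos'],o['tool_pos'],o['orientation'],o['clock'],o['force'],o['opening'])
go([.36,.33,.40],40,25)
s=snap('wrist','w1'); print(s['K'],s['pose'], R.T@(s['pose'][:3,3]-P), R.T@s['pose'][:3,:3])
print(proj(s,[.509,.32,.265]))
cv2.imwrite('pics/w1b.png',crop(s,0,512,0,384,1.5,40))
E
```

```text
[  88.663  -27.133  -57.488   60.696  -51.757 -100.244] [0.361 0.33  0.401] [-130.13     0.029  -64.969] 1.1 [ 1.537  0.311 -0.583] 0.012909699892621397
[ 0.01  0.09 -0.02] [ 0.1  0.  -0. ] rows 1.0
[[326.947   0.    256.406]
 [  0.    326.947 196.781]
 [  0.      0.      1.   ]] [[-0.584 -0.603  0.544  0.284]
 [-0.272  0.776  0.569  0.209]
 [-0.765  0.184 -0.617  0.504]
 [ 0.     0.     0.     1.   ]] [ 0.078 -0.001 -0.159] [[-0.    -0.958 -0.285]
 [ 1.     0.    -0.001]
 [ 0.001 -0.285  0.958]]
[277.547 105.055]
```

View pics/w1b.png

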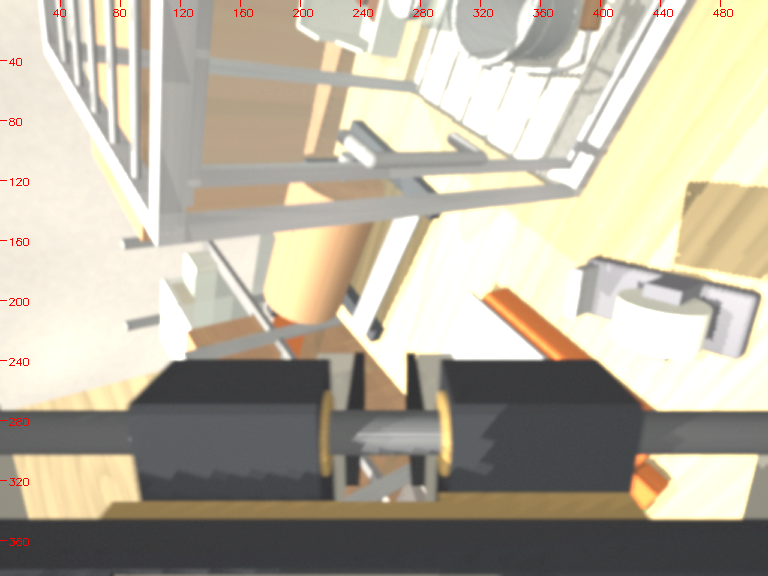

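```bash
cat > kin.py <<'E'
import numpy as np
from h import *
D=[([93.686,20.588,.639,-.017,-70.136,-16.506],[.15,.658,.226],[179.914,-.009,-12.826]),
([94.072,-20.019,-49.157,45.383,-50.493,-81.919],[.3148,.3991,.3615],[-141.737,-4.184,-52.662]),
([88.663,-27.133,-57.488,60.696,-51.757,-100.244],[.3606,.3304,.4006],[-130.13,.029,-64.969])]
def ori(q,s4,s6,ret=False):
    q=np.radians(q); e=Ro.from_euler
    # forearm frame: x along forearm
    A=e('z',q[0])*e('y',q[1]-q[2])
    B=A*e('x',s4*q[3])*e('y',-q[4])*e('x',s6*q[5])
    M=B.as_matrix() # x along tool; tool z=M x ; tool x = -My ; tool y = -Mz
    return A.as_matrix(),np.c_[-M[:,1],-M[:,2],M[:,0]]
S=None
for s4 in(1,-1):
  for s6 in(1,-1):
    err=sum(Ro.from_matrix(ori(q,s4,s6)[1].T@Ro.from_euler('xyz',o,degrees=True).as_matrix()).magnitude() for q,p,o in D)
    if S is None or err<S[0]: S=(err,s4,s6)
s4,s6=S[1:]
A=[];b=[]
for q,p,o in D:
    F,T=ori(q,s4,s6); c,s=np.cos(np.radians(q[0])),np.sin(np.radians(q[0])); q2=np.radians(q[1])
    r=np.array([c,s,0]);k=np.array([0,0,1.])
    A.append(np.c_[r,k,r*np.sin(q2)+k*np.cos(q2),F[:,0],F[:,2],T[:,2]]); b+=p
A=np.vstack(A);b=np.array(b)
X,res,rk,sv=np.linalg.lstsq(A,b,rcond=None)
def fk(q):
    F,T=ori(q,s4,s6); c,s=np.cos(np.radians(q[0])),np.sin(np.radians(q[0])); q2=np.radians(q[1])
    r=np.array([c,s,0]);k=np.array([0,0,1.])
    return np.c_[r,k,r*np.sin(q2)+k*np.cos(q2),F[:,0],F[:,2],T[:,2]]@X,T
lo=np.array([-176.03,-82.01,-58.28,-173.87,-174.79,-173.66]);hi=np.array([176.03,121.73,71.71,95.51,-.11,173.66])
from scipy.optimize import least_squares
def ik(p,R,q0):
    def f(q):
        P,T=fk(q); return np.r_[(P-p)*10,Ro.from_matrix(T.T@R).as_rotvec()]
    r=least_squares(f,np.clip(q0,lo+.5,hi-.5),bounds=(lo,hi)); return r.x,np.abs(r.fun).max()
if __name__=='__main__':
    print(S,X,rk,sv,np.abs(A@X-b).max())
E
python3 kin.py
```

```text
(3.53549950421875e-05, -1, -1) [ 0.494 -0.295  0.715 -0.231  0.351  0.557] 6 [3.315 2.449 0.829 0.564 0.096 0.006] 0.191714236023839
```

Call:
send_rows([
  [[0, 0, 0, -20, 0, 0], [0, 0, 0, -20, 0, 0], [0, 0, 0, -20, 0, 0], [0, 0, 0, -20, 0, 0]],
])

```text
clock: 1.48
tool_pos: [0.3576, 0.3391, 0.4026]
orientation: [-150.9, 0.4, -64.4]
force: [0.1, 2.1, 3.3]
opening: 0.0003
gripper_force: 0.0
```

```bash
cat > log.py <<'E'
from h import *
import json
o=ctrl.get_obs(); open('log.txt','a').write(json.dumps([list(map(float,o[k])) for k in('joint_pos','tool_pos','orientation')])+'\n')
E
python3 log.py
```

Call:
send_rows([
  [[0, -5, 0, 0, -20, 0], [0, -5, 0, 0, -20, 0], [0, -5, 0, 0, -20, 0], [0, -5, 0, 0, -20, 0]],
])

```text
clock: 1.82
tool_pos: [0.3997, 0.3542, 0.4262]
orientation: [-148.5, 17.5, -54.2]
force: [0.9, -1.3, -1.2]
opening: 0.0005
gripper_force: 0.0
```

```bash
python3 log.py
```

Call:
send_rows([
  [[0, 0, 0, 0, 0, 20], [0, 0, 0, 0, 0, 20], [0, 0, 0, 0, 0, 20], [0, 0, 0, 0, 0, 20]],
])

```text
clock: 2.15
tool_pos: [0.3992, 0.3529, 0.4248]
orientation: [-156.1, 26.6, -73.8]
force: [0.0, 0.2, 0.1]
opening: 0.0004
gripper_force: 0.0
```

```bash
python3 log.py; cat log.txt
cat > patch.py <<'E'
E
python3 - <<'E'
s=open('kin.py').read()
s=s.replace("def ori(q","import json\nD+=[json.loads(l) for l in open('log.txt')]\ndef ori(q",1)
a=s.index("A=[];b=[]"); b=s.index("lo=np.array")
s=s[:a]+'''def cols(q):
    F,T=ori(q,s4,s6); c,s=np.cos(np.radians(q[0])),np.sin(np.radians(q[0])); q2=np.radians(q[1])
    r=np.array([c,s,0]);k=np.array([0,0,1.])
    w=F@Ro.from_euler('x',s4*np.radians(q[3])).as_matrix(); w5=w@Ro.from_euler('y',-np.radians(q[4])).as_matrix()
    return np.c_[r,k,r*np.sin(q2)+k*np.cos(q2),F[:,0],F[:,2],T[:,2],w5[:,2],r*np.cos(q2)-k*np.sin(q2)][:,:N],T
N=8
A=np.vstack([cols(q)[0] for q,_,_ in D]);b=np.hstack([p for _,p,_ in D])
X,res,rk,sv=np.linalg.lstsq(A,b,rcond=None)
def fk(q):
    C,T=cols(q); return C@X,T
'''+s[b:]
open('kin.py','w').write(s)
E
python3 kin.py
```

```text
[[84.90779369791643, -19.142980427181996, -34.330753544261796, 28.12289734014266, -61.757114064476916, -70.05791873749565], [0.3576465416149372, 0.3391021124837177, 0.40260339931814815], [-150.90306654187083, 0.372816415775344, -64.39551276289339]]
[[63.14796773828464, -17.943111016604092, -22.962225976281392, 0.9642994610119983, -49.444472562606336, -32.74028594406475], [0.3996694543365447, 0.3541577902300692, 0.42620698322857425], [-148.53721701327422, 17.46909701716085, -54.24406355018275]]
[[63.4082536364431, -17.978365458941493, -23.199826229113523, 1.4477515101668872, -49.60040751547522, -53.585242379089976], [0.3991949035416572, 0.3528694143838763, 0.42475544254249215], [-156.0984432023404, 26.649147899499265, -73.8485062627509]]
(3.5354995044248475e-05, -1, -1) [ 0.106  0.05   0.651  0.214  0.245  0.562 -0.045  0.079] 8 [4.844 4.704 1.224 0.591 0.558 0.409 0.273 0.102] 0.19182445346122245
```

```bash
sed -i 's/r\*np.cos(q2)-k\*np.sin(q2)\]/F[:,1],w[:,1],w[:,2]]/; s/^N=8/N=10/' kin.py; python3 kin.py; sed -i 's/^N=10/N=9/' kin.py; python3 kin.py
```

```text
(3.5354995044248475e-05, -1, -1) [ 0.001  0.198  0.602  0.463 -0.     0.378 -0.    -0.    -0.192  0.   ] 10 [5.209 4.299 3.467 1.077 0.846 0.514 0.347 0.296 0.121 0.083] 0.00019454617112904526
(3.5354995044248475e-05, -1, -1) [ 0.001  0.199  0.602  0.463 -0.     0.378 -0.    -0.    -0.192] 9 [4.796 4.189 3.39  0.91  0.839 0.484 0.343 0.261 0.085] 0.00019758864982521995
```

```bash
cat >> kin.py <<'E'
def links(q):
    C,T=cols(q); Y=X.copy(); el=C[:,:3]@Y[:3]; wr=el+C[:,3]*Y[3]; w2=wr+C[:,8]*Y[8]; return el,wr,w2
def best(p,th,psi,n=12,seed=0,q0=None):
    rng=np.random.default_rng(seed); S=[]
    for i in range(n):
        s=q0 if (i==0 and q0 is not None) else rng.uniform([-60,-60,-58,-170,-150,-170],[120,90,70,95,-5,170])
        q,e=ik(np.array(p),RR(th,psi),s)
        if e<2e-3 and not any(np.abs(q-a).max()<2 for a in S): S.append(q)
    return S
def show(n,p,th,psi,**k):
    for q in best(p,th,psi,**k):
        print(n,th,psi,q.round(0),'marg',np.minimum(q-lo,hi-q).min().round(0),*[l.round(2) for l in links(q)])
E
python3 - <<'E'
from kin import *
q0=ctrl.get_obs()['joint_pos']
def gp(g,th,psi): return np.array(g)+.019*RR(th,psi)[:,2]
for th in(25,40):
  for psi in(-15,15): 
    show('grasp',gp([.543,.235,.073],th,psi),th,psi,q0=q0)
    show('upr  ',gp([.625,.228,.215],th,psi),th,psi,q0=q0)
for th in(30,45): show('door1',[.515,.345,.265],th,10,q0=q0); show('door2',[.51,.15,.265],th,10,q0=q0)
E
```

```text
upr   25 15 [  -3.    9.  -42. -146.  -29.  157.] marg 17.0 [ 0.09 -0.    0.79] [ 0.39 -0.02  0.44] [0.31 0.14 0.37]
grasp 40 15 [  -2.   19.  -52. -155.  -32.  170.] marg 4.0 [ 0.2  -0.01  0.77] [ 0.35 -0.01  0.33] [0.28 0.16 0.3 ]
```

```bash
cat > an.py <<'E'
from kin import *
# analytic-ish IK: for given tool pose, wrist2 = p-L6*z. unknown q. w2 = wr + off*w_y ; w_y is j5 axis, perpendicular to tool z. param j5-axis angle a about tool z, solve 1D.
L6,off=X[5],X[8]; d1,L2,L3=X[1],X[2],X[3]
def allik(p,R,tol=1e-3):
    S=[]
    for a in np.arange(-180,180,15):
        y5=R@np.array([np.cos(np.radians(a)),np.sin(np.radians(a)),0])
        wr=p-L6*R[:,2]-off*y5
        for k in(0,1):
            q1=np.arctan2(wr[1],wr[0])+k*np.pi
            r=np.hypot(wr[0],wr[1])*(1-2*k);z=wr[2]-d1; D=np.hypot(r,z)
            if not abs(L2-L3)<D<L2+L3: continue
            # upper arm angle from vertical
            g=np.arctan2(r,z); c=np.arccos((L2**2+D*D-L3**2)/(2*L2*D)); q2=g-c
            e=np.array([L2*np.sin(q2),L2*np.cos(q2)]); f=np.array([r,z])-e; ph=np.arctan2(-f[1],f[0])
            q=np.degrees([q1,q2,q2-ph,0,0,0]); q=(q+180)%360-180
            for q4 in(-150,-90,-30,30,80):
                q[3]=q4; q[4]=-50; q[5]=0
                if (q<lo).any() or (q>hi).any(): continue
                A=fk(q)[1]
                # j6 guess
                best6=min(range(-160,170,20),key=lambda x:Ro.from_matrix(fk(np.r_[q[:5],x])[1].T@R).magnitude())
                qq,er=ik(p,R,np.r_[q[:5],best6])
                if er<tol and not any(np.abs(qq-s).max()<3 for s in S): S.append(qq)
    return S
FL=np.diag([-1.,-1,1])
def rep(n,p,th,psi,fl=0):
    R=RR(th,psi)@(FL if fl else np.eye(3))
    for q in allik(np.array(p),R):
        print(n,th,psi,fl,q.round(0),'m',np.minimum(q-lo,hi-q).min().round(0),*[l.round(2) for l in links(q)],flush=True)
def gp(g,th,psi): return np.array(g)+.019*RR(th,psi)[:,2]
E
time timeout 500 python3 - <<'E'
from an import *
for th in(25,45):
  for psi in(0,):
    rep('grasp',gp([.543,.235,.073],th,psi),th,psi)
    rep('upr  ',gp([.625,.228,.215],th,psi),th,psi)
    rep('door1',[.515,.345,.265],th,psi)
E
```

```text
door1 45 0 0 [  59.    0.  -54.   79.  -38. -126.] m 4.0 [0.  0.  0.8] [0.14 0.23 0.42] [0.25 0.35 0.53]
real	0m48.644s
user	0m49.091s
sys	0m0.128s
```

```bash
cat > an.py <<'E'
from kin import *
from scipy.optimize import brentq
L6,off=X[5],X[8]; d1,L2,L3=X[1],X[2],X[3]
wrap=lambda a:(a+180)%360-180
def arm(p,R,a,k):
    y5=R@np.array([np.cos(a),np.sin(a),0]); wr=p-L6*R[:,2]-off*y5
    q1=np.arctan2(wr[1],wr[0])+k*np.pi; r=np.hypot(wr[0],wr[1])*(1-2*k); z=wr[2]-d1; D=np.hypot(r,z)
    if not abs(L2-L3)<D<L2+L3: return None
    q2=np.arctan2(r,z)-np.arccos((L2**2+D*D-L3**2)/(2*L2*D))
    ph=np.arctan2(-(z-L2*np.cos(q2)),r-L2*np.sin(q2))
    F=Ro.from_euler('z',q1)*Ro.from_euler('y',ph)
    return np.degrees([q1,q2,q2-ph]),F.as_matrix(),y5
def allik(p,R,chk=True):
    p=np.asarray(p);S=[];g=np.radians(np.arange(-180,181,6))
    for k in(0,1):
        f=lambda a:(lambda m:np.nan if m is None else m[1][:,0]@m[2])(arm(p,R,a,k))
        v=[f(a) for a in g]
        for i in range(len(g)-1):
            if v[i]*v[i+1]<0:
                a=brentq(f,g[i],g[i+1]); q,F,y5=arm(p,R,a,k)
                if abs(f(a))>1e-6: continue
                yl=F.T@y5; q4=s4*np.degrees(np.arctan2(yl[2],yl[1]))
                W=F@Ro.from_euler('x',s4*q4,degrees=True).as_matrix(); z=W.T@R[:,2]
                q5=-np.degrees(np.arctan2(-z[2],z[0]))
                T0=fk(np.r_[q,q4,q5,0])[1]; M=T0.T@R; q6=np.degrees(np.arctan2(M[1,0],M[0,0]))
                b=None
                for sg in(1,-1):
                    Q=wrap(np.r_[q,q4,q5,sg*q6])
                    if np.abs(fk(Q)[1]-R).max()<1e-3: b=Q
                if b is None: continue
                if not chk or ((b>lo).all() and (b<hi).all()): S.append(b)
    return S
FL=np.diag([-1.,-1,1])
def rep(n,p,th,psi,fl=0,chk=True):
    R=RR(th,psi)@(FL if fl else np.eye(3))
    for q in allik(np.array(p),R,chk):
        print(n,th,psi,fl,q.round(0),'m',np.minimum(q-lo,hi-q).min().round(0),*[l.round(2) for l in links(q)],flush=True)
def gp(g,th,psi): return np.array(g)+.019*RR(th,psi)[:,2]
E
time timeout 500 python3 - <<'E'
from an import *
q=ctrl.get_obs()['joint_pos']; p,R=fk(q); print(q,allik(p,R))
for fl in(0,1):
 for th in(20,35,50):
  for psi in(-20,0,20):
    rep('grasp',gp([.543,.235,.073],th,psi),th,psi,fl)
    rep('upr  ',gp([.625,.228,.215],th,psi),th,psi,fl)
    rep('door1',[.515,.345,.265],th,psi,fl)
    rep('door2',[.51,.15,.265],th,psi,fl)
E
```

```text
[ 63.408 -17.978 -23.2     1.448 -49.6   -53.585] [array([ 63.338, -17.909, -23.161,   1.395, -49.568, -53.494]), array([-173.982,  -76.922,  -38.479,   47.392, -139.811, -141.465])]
door1 20 -20 0 [  72.   17.  -55.   82.  -72. -161.] m 3.0 [0.05 0.17 0.77] [0.1  0.3  0.33] [0.18 0.47 0.39]
upr   20 20 0 [  -6.   12.  -42. -139.  -40.  156.] m 16.0 [ 0.13 -0.01  0.79] [ 0.39 -0.04  0.41] [0.31 0.11 0.34]
door1 20 20 0 [  11.   -1.  -55. -165.  -35.  171.] m 3.0 [-0.01 -0.    0.8 ] [0.26 0.05 0.42] [0.18 0.22 0.39]
door2 20 20 0 [  -7.  -13.  -43. -105.  -26.  117.] m 15.0 [-0.14  0.02  0.78] [ 0.26 -0.03  0.55] [0.18 0.03 0.39]
door1 35 -20 0 [  71.   10.  -49.   70.  -61. -145.] m 9.0 [0.04 0.1  0.79] [0.11 0.33 0.39] [0.22 0.45 0.48]
grasp 35 20 0 [  -6.   23.  -53. -148.  -42.  171.] m 3.0 [ 0.23 -0.02  0.75] [ 0.35 -0.04  0.3 ] [0.27 0.13 0.28]
upr   50 -20 0 [  42.   11.  -48.   76.  -36. -129.] m 10.0 [0.08 0.07 0.79] [0.26 0.23 0.39] [0.41 0.31 0.49]
door1 50 -20 0 [  70.    7.  -40.   51.  -55. -125.] m 18.0 [0.03 0.07 0.8 ] [0.14 0.37 0.45] [0.29 0.43 0.55]
door2 50 -20 0 [
[... 843 characters left out ...]
0.39] [0.22 0.45 0.48]
grasp 35 20 1 [  -6.   23.  -53. -148.  -42.   -9.] m 6.0 [ 0.23 -0.02  0.75] [ 0.35 -0.04  0.3 ] [0.27 0.13 0.28]
upr   50 -20 1 [ 42.  11. -48.  76. -36.  51.] m 10.0 [0.08 0.07 0.79] [0.26 0.23 0.39] [0.41 0.31 0.49]
door1 50 -20 1 [ 70.   7. -40.  51. -55.  55.] m 18.0 [0.03 0.07 0.8 ] [0.14 0.37 0.45] [0.29 0.43 0.55]
door2 50 -20 1 [ 56.  -7. -56.  58. -47.  61.] m 2.0 [-0.04 -0.06  0.8 ] [0.13 0.19 0.45] [0.28 0.23 0.55]
door1 50 0 1 [ 62.   0. -50.  66. -39.  65.] m 8.0 [0.  0.  0.8] [0.14 0.26 0.44] [0.27 0.35 0.55]
door1 50 20 1 [ 44.  -5. -56.  86. -15.  75.] m 2.0 [-0.04 -0.03  0.8 ] [0.17 0.17 0.44] [0.29 0.26 0.55]
real	0m2.526s
user	0m2.869s
sys	0m0.176s
```

```bash
python3 - <<'E'
from an import *
print(ctrl.get_obs()['clock'])
for y in(.345,.25,.15):
  out=[]
  for z in(.245,.275,.30):
   for th in(10,20,30):
    for psi in(-30,-20,-10,0,10,20,30,40):
     for q in allik([.515,y,z],RR(th,psi)@FL):
      m=np.minimum(q-lo,hi-q).min(); out.append((round(m),z,th,psi,q.round()))
  out.sort(key=lambda t:-t[0])
  for o in out[:9]: print(y,*o)
E
```

```text
2.15
0.345 23 0.275 20 40 [  13.   -4.  -35. -108.  -27.  -60.]
0.345 20 0.245 20 40 [   8.    1.  -38. -115.  -33.  -48.]
0.345 20 0.3 20 40 [  19.   -7.  -32. -100.  -20.  -72.]
0.345 17 0.275 20 30 [  11.   -5.  -41. -130.  -23.  -40.]
0.345 17 0.3 30 -30 [ 75.  15. -41.  61. -73.  34.]
0.345 16 0.3 10 40 [   1.    0.  -43. -122.  -47.  -39.]
0.345 15 0.275 30 -30 [ 75.  16. -43.  62. -71.  31.]
0.345 15 0.3 20 30 [  16.   -8.  -37. -122.  -15.  -52.]
0.345 14 0.245 30 -30 [ 74.  18. -45.  64. -70.  28.]
0.25 25 0.3 20 40 [  5. -10. -34. -90. -32. -77.]
0.25 23 0.275 20 40 [  1.  -7. -36. -95. -37. -68.]
0.25 20 0.245 20 40 [  -4.   -2.  -38. -101.  -41.  -57.]
0.25 19 0.275 20 30 [   5.  -10.  -39. -107.  -25.  -63.]
0.25 17 0.3 10 40 [ -12.   -2.  -41. -108.  -55.  -49.]
0.25 16 0.3 20 30 [ 13. -13. -36. -97. -16. -76.]
0.25 15 0.245 20 30 [  -2.   -5.  -43. -114.  -33.  -50.]
0.25 15 0.245 30 40 [  23.   -8.  -33.  -69.  -15. -103.]
0.25 15 0.275 10 40 [ -14.    3.  -43. -110.  -58.  -41.]
0.15 28 0.3 30 40 [   8.  -13.  -31.  -60.  -32. -106.]
0.15 27 0.275 30 40 [  4. -11. -31. -66. -34. -98.]
0.15 26 0.245 30 40 [ -1.  -7. -32. -73. -36. -88.]
0.15 25 0.3 20 40 [-13.  -9. -33. -84. -49. -75.]
0.15 24 0.275 20 40 [-16.  -5. -35. -87. -51. -68.]
0.15 22 0.245 20 40 [-18.  -1. -37. -91. -53. -60.]
0.15 22 0.3 20 30 [ -5. -14. -36. -87. -33. -80.]
0.15 20 0.275 20 30 [-10. -11. -39. -93. -38. -70.]
0.15 20 0.3 10 40 [-26.  -0. -38. -97. -65. -53.]
```

```bash
cat >> an.py <<'E'
def rows(qs,R0=None,p0=None):
    "rows (cm,deg) for joint waypoints, relative to the first"
    p0,R0=fk(qs[0])
    for q in qs[1:]:
        p,R=fk(q); print(np.r_[(R0.T@(p-p0)*100),np.degrees(Ro.from_matrix(R0.T@R).as_rotvec())].round(1).tolist(), p.round(3))
def near(p,th,psi,fl,q):
    S=allik(p,RR(th,psi)@(FL if fl else np.eye(3))); return min(S,key=lambda s:np.abs(s-q).max()) if S else None
E
python3 - <<'E'
from an import *
q0=ctrl.get_obs()['joint_pos']
for P in([.40,.28,.33],[.42,.33,.30],[.40,.30,.36],[.38,.25,.40]):
  for psi in(25,35,45):
    for q in allik(P,RR(22,psi)@FL): print(P,psi,q.round(),np.minimum(q-lo,hi-q).min().round())
E
```

```text
[0.4, 0.28, 0.33] 35 [-113.  -78.  -40. -112. -148. -129.] 4.0
[0.4, 0.28, 0.33] 45 [-121.  -75.  -43. -126. -164. -133.] 7.0
[0.42, 0.33, 0.3] 25 [  21.  -19.  -45. -134.   -6.  -44.] 5.0
[0.4, 0.3, 0.36] 35 [-109.  -79.  -36. -113. -143. -133.] 3.0
[0.4, 0.3, 0.36] 45 [-117.  -75.  -39. -126. -159. -135.] 7.0
[0.38, 0.25, 0.4] 25 [-104.  -75.  -31. -101. -133. -130.] 7.0
[0.38, 0.25, 0.4] 35 [-114.  -69.  -33. -110. -150. -125.] 13.0
[0.38, 0.25, 0.4] 45 [-123.  -66.  -36. -125. -166. -131.] 9.0
```

```bash
python3 - <<'E'
from an import *
q0=ctrl.get_obs()['joint_pos']
for P in([.46,.35,.30],[.48,.36,.30],[.46,.35,.34]):
  for psi in(30,40,50):
   for th in(15,22,30):
    for q in allik(P,RR(th,psi)@FL): 
      if abs(q[0])<90: print(P,th,psi,q.round(),np.minimum(q-lo,hi-q).min().round())
q1=near([.46,.35,.30],22,40,1,q0)
for t in np.linspace(0,1,11):
    q=q0+t*(q1-q0); p,R=fk(q); print(q.round(),p.round(3),R[:,2].round(2),R[:,1].round(2),[l.round(2) for l in links(q)[1:]])
E
```

```text
[0.46, 0.35, 0.3] 15 30 [  10.  -10.  -49. -138.  -30.  -33.] 9.0
[0.46, 0.35, 0.3] 22 30 [  26.  -13.  -37. -117.   -4.  -62.] 4.0
[0.46, 0.35, 0.3] 15 40 [  10.  -10.  -42. -115.  -32.  -52.] 16.0
[0.46, 0.35, 0.3] 15 50 [   7.   -7.  -37. -102.  -42.  -60.] 21.0
[0.46, 0.35, 0.3] 22 50 [ 24. -11. -32. -84. -24. -86.] 24.0
[0.48, 0.36, 0.3] 15 30 [  10.   -7.  -49. -140.  -32.  -30.] 10.0
[0.48, 0.36, 0.3] 22 30 [  24.  -11.  -36. -121.   -7.  -57.] 7.0
[0.48, 0.36, 0.3] 15 40 [  10.   -7.  -40. -117.  -33.  -50.] 18.0
[0.48, 0.36, 0.3] 22 40 [ 37. -10. -32. -84.  -3. -94.] 3.0
[0.48, 0.36, 0.3] 15 50 [   8.   -4.  -36. -104.  -42.  -59.] 23.0
[0.48, 0.36, 0.3] 22 50 [ 23.  -8. -30. -86. -25. -84.] 25.0
[0.46, 0.35, 0.34] 15 30 [  16.  -16.  -42. -129.  -17.  -46.] 16.0
[0.46, 0.35, 0.34] 15 40 [  19.  -15.  -36. -105.  -21.  -69.] 21.0
[0.46, 0.35, 0.34] 15 50 [ 13. -12. -34. -95. -35. -73.] 25.0Traceback (most recent call last):
  File "<stdin>", line 10, in <module>
TypeError: unsupported operand type(s) for -: 'NoneType' and 'float'
```

```bash
python3 - <<'E'
from an import *
q0=ctrl.get_obs()['joint_pos']
q1=near([.455,.35,.30],18,48,1,q0); print(q1)
qs=[q0+t*(q1-q0) for t in np.linspace(0,1,17)]
for q in qs[::2]:
    p,R=fk(q); print(q.round(),p.round(3),R[:,2].round(2),[l.round(2) for l in links(q)[1:]])
rows(qs[:9]); rows(qs[8:])
E
```

```text
[ 14.614  -9.924 -36.065 -97.884 -31.893 -69.226]
[ 63. -18. -23.   1. -50. -54.] [0.399 0.353 0.425] [ 0.28  0.51 -0.82] [array([0.12, 0.25, 0.73]), array([0.3 , 0.16, 0.73])]
[ 57. -17. -25. -11. -47. -56.] [0.381 0.343 0.369] [ 0.19  0.56 -0.81] [array([0.15, 0.24, 0.71]), array([0.31, 0.13, 0.67])]
[ 51. -16. -26. -23. -45. -57.] [0.364 0.341 0.328] [ 0.14  0.62 -0.77] [array([0.18, 0.23, 0.69]), array([0.31, 0.11, 0.62])]
[ 45. -15. -28. -36. -43. -59.] [0.352 0.346 0.3  ] [ 0.13  0.7  -0.7 ] [array([0.21, 0.21, 0.68]), array([0.3 , 0.08, 0.57])]
[ 39. -14. -30. -48. -41. -61.] [0.349 0.354 0.284] [ 0.17  0.76 -0.62] [array([0.23, 0.19, 0.66]), array([0.28, 0.07, 0.52])]
[ 33. -13. -31. -61. -39. -63.] [0.357 0.363 0.279] [ 0.25  0.81 -0.54] [array([0.26, 0.17, 0.64]), array([0.26, 0.06, 0.48])]
[ 27. -12. -33. -73. -36. -65.] [0.379 0.368 0.281] [ 0.36  0.82 -0.45] [array([0.28, 0.14, 0.62]), array([0.24, 0.06, 0.45])]
[ 21. -11. -34. -85. -34. -67.] [0.413 0.365 0.289] [ 0.5   0.79 -0.37] [array([0.29, 0.11, 0.6 ]), array([0.23, 0.07, 0.43])]
[ 15. -10. -36. -98. -32. -69.] [0
[... 283 characters left out ...]
1.3] [0.364 0.341 0.328]
[4.8, 8.1, 7.5, -9.2, -9.5, 39.5] [0.357 0.343 0.312]
[5.0, 9.0, 8.5, -10.2, -11.8, 47.8] [0.352 0.346 0.3  ]
[5.0, 9.6, 9.4, -11.0, -14.3, 56.1] [0.349 0.35  0.291]
[4.9, 9.8, 10.2, -11.5, -17.1, 64.5] [0.349 0.354 0.284]
[-0.1, -0.1, 0.7, -0.9, -3.4, 8.2] [0.351 0.359 0.28 ]
[-0.6, -0.4, 1.2, -1.7, -7.0, 16.4] [0.357 0.363 0.279]
[-1.4, -0.8, 1.6, -2.5, -10.9, 24.6] [0.367 0.367 0.279]
[-2.4, -1.5, 1.8, -3.3, -15.1, 32.7] [0.379 0.368 0.281]
[-3.7, -2.4, 1.8, -4.2, -19.5, 40.8] [0.394 0.368 0.285]
[-5.2, -3.5, 1.6, -5.0, -24.1, 48.7] [0.413 0.365 0.289]
[-6.8, -5.0, 1.2, -6.0, -28.9, 56.7] [0.433 0.359 0.294]
[-8.4, -6.8, 0.5, -7.0, -34.0, 64.5] [0.456 0.35  0.3  ]
```

Call:
send_rows([
  [[1.5, 1.7, 1.7, -2.2, -1.4, 6.8], [2.6, 3.3, 3.2, -4.1, -3, 13.5], [3.4, 4.8, 4.5, -5.7, -4.5, 20], [4, 6.1, 5.6, -7, -6.1, 26.5], [4.4, 7.1, 6.6, -8.2, -7.7, 33], [4.8, 8, 7.4, -9.1, -9.3, 39], [4.9, 8.6, 8.1, -9.8, -10.9, 45], [5, 9.1, 8.7, -10.4, -12.5, 51]],
])

```text
clock: 2.82
tool_pos: [0.3513, 0.3464, 0.2979]
orientation: [155.7, 40.6, -135.7]
force: [-0.4, -1.8, -0.3]
opening: 0.0002
gripper_force: 0.0
```

```bash
python3 - <<'E'
from an import *
P,R,o=cur();q0=o['joint_pos'];print(q0,P,fk(q0)[0])
q1=near([.455,.35,.30],18,48,1,q0); print(q1)
qs=[q0+t*(q1-q0) for t in np.linspace(0,1,13)]
rows(qs[:9]); rows(qs[8:])
E
```

```text
[ 44.088 -14.903 -28.235 -37.624 -42.627 -60.289] [0.351 0.346 0.298] [0.351 0.346 0.298]
[ 14.614  -9.924 -36.065 -97.884 -31.893 -69.226]
[0.4, 0.1, 0.7, -0.9, -2.3, 6.6] [0.349 0.35  0.291]
[0.6, 0.1, 1.3, -1.7, -4.9, 13.2] [0.349 0.353 0.285]
[0.5, 0.0, 1.9, -2.4, -7.5, 19.8] [0.351 0.357 0.282]
[0.2, -0.2, 2.4, -3.0, -10.4, 26.4] [0.355 0.361 0.28 ]
[-0.2, -0.5, 2.7, -3.6, -13.4, 33.0] [0.361 0.364 0.279]
[-0.8, -1.0, 3.0, -4.2, -16.5, 39.5] [0.369 0.367 0.28 ]
[-1.6, -1.8, 3.1, -4.8, -19.9, 46.1] [0.379 0.368 0.281]
[-2.4, -2.7, 3.1, -5.3, -23.4, 52.6] [0.391 0.368 0.284]
[-1.4, 0.0, 0.3, -0.9, -3.6, 6.4] [0.405 0.367 0.287]
[-3.0, -0.0, 0.5, -1.9, -7.3, 12.9] [0.42  0.363 0.291]
[-4.9, -0.2, 0.6, -2.9, -11.2, 19.2] [0.437 0.358 0.295]
[-6.9, -0.4, 0.5, -4.1, -15.1, 25.5] [0.456 0.35  0.3  ]
```

Call:
send_rows([
  [[0.4, 0.1, 0.7, -0.9, -2.3, 6.6], [0.6, 0.1, 1.3, -1.7, -4.9, 13.2], [0.5, 0, 1.9, -2.4, -7.5, 19.8], [0.2, -0.2, 2.4, -3, -10.4, 26.4], [-0.2, -0.5, 2.7, -3.6, -13.4, 33], [-0.8, -1, 3, -4.2, -16.5, 39.5], [-1.6, -1.8, 3.1, -4.8, -19.9, 46.1], [-2.4, -2.7, 3.1, -5.3, -23.4, 52.6]],
])

```text
clock: 3.48
tool_pos: [0.3918, 0.3682, 0.2842]
orientation: [116.3, 18.8, 162.3]
force: [-0.3, -0.9, 0.6]
opening: 0.0002
gripper_force: 0.0
```

Call:
send_rows([
  [[-1.4, 0, 0.3, -0.9, -3.4, 6], [-3, 0, 0.5, -1.9, -7, 12.2], [-4.9, -0.2, 0.6, -2.9, -10.8, 18.4], [-6.9, -0.4, 0.5, -4.1, -15, 25], [-6.9, -0.4, 0.5, -4.1, -15, 25]],
])

```text
clock: 3.9
tool_pos: [0.4577, 0.3494, 0.3008]
orientation: [108.0, 1.0, 138.5]
force: [-0.7, 0.8, -0.0]
opening: 0.0002
gripper_force: 0.0
```

```bash
python3 - <<'E'
from an import *
P,R,o=cur();q0=o['joint_pos'];print(q0,P,R[:,2],R[:,1],o['clock'],o['force'])
s=snap('wrist','w2'); print(s['pose'])
for n,p in dict(pull=[.509,.322,.265],pail=[.623,.228,.106],grip=[.547,.204,.073]).items(): print(n,proj(s,p))
cv2.imwrite('pics/w2b.png',crop(s,0,512,0,384,1.5,40))
E
```

```text
[ 14.497  -9.78  -35.697 -97.237 -32.148 -68.732] [0.458 0.349 0.301] [ 0.634  0.709 -0.31 ] [0.193 0.243 0.951] 3.9 [-0.693  0.834 -0.031]
[[ 0.192  0.536  0.822  0.3  ]
 [ 0.243 -0.837  0.49   0.288]
 [ 0.951  0.106 -0.291  0.35 ]
 [ 0.     0.     0.     1.   ]]
pull [206.235 311.644]
pail [ 59.684 407.415]
grip [-62.469 430.936]
```

View pics/w2b.png

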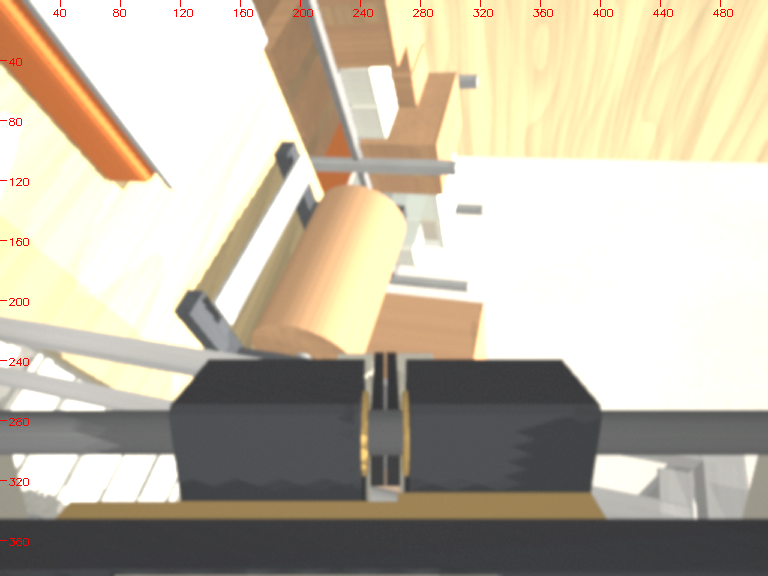

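```bash
python3 - <<'E'
from an import *
s=load('w1');t=load('top0');sc=load('scene0')
print(tri((s,276.8,104.5),(t,139.6,204.1),(sc,146.6,122.8)))
P,R,o=cur();q=o['joint_pos']
W=[([.475,.322,.30],16,28),([.519,.345,.285],16,28),([.513,.25,.285],16,28),([.508,.15,.285],18,28)]
for w in W:
    q=near(*w,1,q); print(w,None if q is None else (q.round(),links(q)[2].round(2)))
E
```

```text
(array([0.51 , 0.322, 0.262]), [2.5, 4.8, 4.2])
([0.475, 0.322, 0.3], 16, 28) (array([   8.,  -12.,  -47., -132.,  -26.,  -39.]), array([0.16, 0.15, 0.4 ]))
([0.519, 0.345, 0.285], 16, 28) (array([   7.,   -3.,  -47., -141.,  -34.,  -28.]), array([0.2 , 0.17, 0.39]))
([0.513, 0.25, 0.285], 16, 28) (array([  -2.,   -9.,  -44., -117.,  -33.,  -50.]), array([0.19, 0.08, 0.39]))
([0.508, 0.15, 0.285], 18, 28) (array([-12., -13., -40., -96., -38., -68.]), array([ 0.19, -0.02,  0.4 ]))
```

```bash
cat >> h.py <<'E'
def chain(*wps,fl=1,frm=None):
    "wps: (p,th,psi): print each leg's shift/turn from the previous waypoint"
    F=np.diag([-1.,-1,1]) if fl else np.eye(3)
    P,R=cur()[:2] if frm is None else (np.array(frm[0]),RR(*frm[1:])@F)
    for p,th,psi in wps:
        T=RR(th,psi)@F; p=np.array(p); d=R.T@(p-P); w=np.degrees(Ro.from_matrix(R.T@T).as_rotvec())
        print(np.round(d*100,2),np.round(w,1),'rows',np.ceil(max(np.linalg.norm(d)/.0417,np.linalg.norm(w)/7.16))); P,R=p,T
E
python3 - <<'E'
from h import *
chain(([.475,.322,.285],16,28),([.519,.345,.285],16,28),([.511,.25,.285],16,28),([.504,.14,.285],16,28))
E
```

```text
[-3.19 -1.79 -0.31] [ -1.9 -19.5   7.1] rows 3.0
[-0.03  1.37  4.77] [0. 0. 0.] rows 2.0
[-8.01 -1.42 -4.97] [0. 0. 0.] rows 3.0
[-9.38 -1.59 -5.56] [0. 0. 0.] rows 3.0
```

Call:
send_rows([
  [[-1.1, -0.6, -0.1, -0.6, -6.5, 2.4], [-2.1, -1.2, -0.2, -1.2, -13, 4.8], [-3.2, -1.8, -0.3, -1.9, -19.5, 7.1], [-3.2, -1.8, -0.3, -1.9, -19.5, 7.1]],
])

```text
clock: 4.28
tool_pos: [0.4737, 0.3225, 0.2849]
orientation: [106.0, 0.3, 118.1]
force: [-0.7, 0.7, -0.1]
opening: 0.0004
gripper_force: 0.0
```

```bash
python3 - <<'E'
from h import *
P,R,o=cur(); print(P,R[:,2],o['force'],o['joint_pos'])
chain(([.519,.345,.285],16,28))
E
```

```text
[0.474 0.322 0.285] [ 0.849  0.451 -0.275] [-0.719  0.738 -0.143] [   5.71    -9.43   -49.778 -135.117  -31.108  -33.738]
[-0.14  1.4   4.86] [0.  0.  0.3] rows 2.0
```

Call:
send_rows([
  [[0, 0.4, 1.2, 0, 0, 0], [-0.1, 0.7, 2.4, 0, 0, 0], [-0.1, 1, 3.7, 0, 0, 0], [-0.1, 1.4, 4.8, 0, 0, 0], [-0.1, 1.4, 4.8, 0, 0, 0]],
])

```text
clock: 4.7
tool_pos: [0.5188, 0.3471, 0.2853]
orientation: [106.0, 0.1, 118.4]
force: [-2.1, 0.7, 1.6]
opening: 0.0004
gripper_force: 1.1
```

Call:
send_rows([
  [[-0.4, -0.1, -0.2, 0, 0, 0], [-1, -0.2, -0.6, 0, 0, 0], [-1.8, -0.3, -1, 0, 0, 0], [-2.7, -0.4, -1.5, 0, 0, 0], [-3.6, -0.6, -2, 0, 0, 0]],
])

```text
clock: 5.12
tool_pos: [0.5168, 0.3038, 0.2854]
orientation: [106.0, 0.1, 118.3]
force: [-2.5, 2.2, -0.1]
opening: 0.0004
gripper_force: 1.4
```

Call:
send_rows([
  [[-1.6, -0.3, -0.9, 0, 0, 0], [-3.4, -0.5, -1.9, 0, 0, 0], [-5.3, -0.8, -2.9, 0, 0, 0], [-7.2, -1.1, -3.9, 0, 0, 0], [-9.1, -1.4, -5, 0, 0, 0], [-11, -1.7, -6, 0, 0, 0], [-12.6, -2, -6.9, 0, 0, 0], [-13.5, -2.1, -7.4, 0, 0, 0]],
])

```text
clock: 5.78
tool_pos: [0.5071, 0.1603, 0.288]
orientation: [105.3, -0.6, 119.7]
force: [11.4, 102.5, -14.5]
opening: 0.0005
gripper_force: 41.5
```

```bash
python3 - <<'E'
from h import *
P,R,o=cur(); print(P,R[:,2],o['force'],o['joint_pos'])
s=snap('wrist','w3'); snap('scene','s3'); snap('top','t3')
for n,p in dict(pull=[.504,.13,.265],pail=[.623,.228,.106],grip=[.547,.204,.073]).items(): print(n,proj(s,p))
a=crop(s,0,512,0,250,1.55,40); b=crop(load('s3'),110,280,80,210,2.2); c=crop(load('t3'),130,260,145,220,3.1)
im=np.zeros((600,800,3),np.uint8)
im[:310,:a.shape[1]]=a[:310,:800]; bb=b[:286,:390]; im[312:312+bb.shape[0],:bb.shape[1]]=bb; cc=c[:286,:404]; im[312:312+cc.shape[0],394:394+cc.shape[1]]=cc
cv2.imwrite('pics/C.png',im)
E
```

```text
[0.507 0.16  0.288] [ 0.836  0.48  -0.264] [ 11.44  102.486 -14.53 ] [-16.295 -10.365 -41.734 -99.937 -44.937 -61.373]
pull [201.757 303.228]
pail [121.461 176.018]
grip [ 25.775 174.754]
```

View pics/C.png

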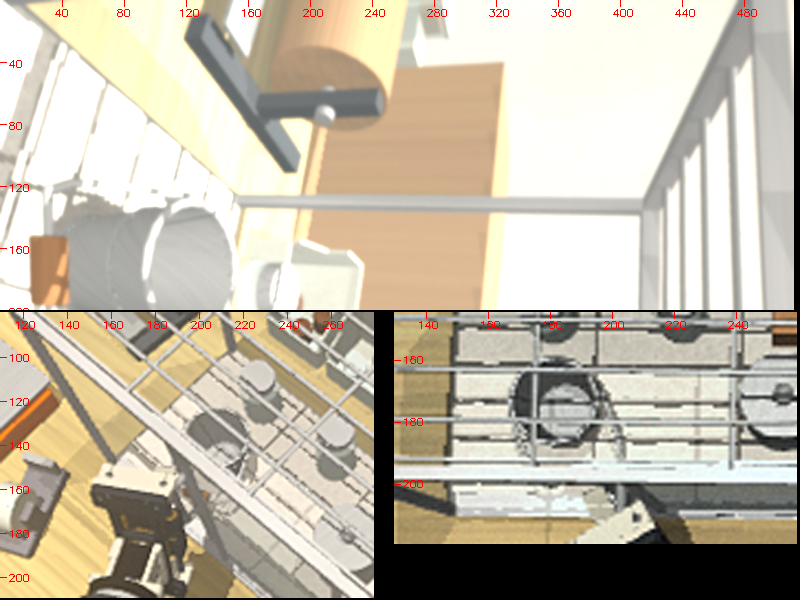

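Call:
send_rows([
  [[1, 0.2, 0.5, 0, 0, 0], [2, 0.3, 1, 0, 0, 0], [2, 0.3, 1, 0, 0, 0]],
])

```text
clock: 6.18
tool_pos: [0.5126, 0.1723, 0.2861]
orientation: [105.9, 0.1, 118.3]
force: [0.4, -0.8, 0.5]
opening: 0.0008
gripper_force: 0.0
```

```bash
python3 - <<'E'
from h import *
P,R,o=cur(); print(P,o['force'],o['clock'])
s=snap('wrist','w4'); sc=snap('scene','s4')
for n,x0,x1,y0,y1,S in(('w3',0,70,130,260,load('w3')),('w4',0,120,110,260,s),('s3',185,220,145,185,load('s3')),('s4',185,220,145,185,sc)):
    h=cv2.cvtColor(np.ascontiguousarray(S['img']),cv2.COLOR_RGB2HSV); m=((h[...,0]<18)&(h[...,1]>90)).astype(np.uint8); k=np.zeros_like(m);k[y0:y1,x0:x1]=1
    c,l,st,ce=cv2.connectedComponentsWithStats(m*k)
    for i in range(1,c):
        if st[i,4]>12:
            r=cv2.minAreaRect(cv2.findContours((l==i).astype(np.uint8),0,1)[0][0]); print(n,st[i],ce[i],r)
cv2.imwrite('pics/D.png',np.vstack([crop(s,0,266,60,250,2.0,20)[:,:], crop(sc,150,283,100,200,2,20)]))
E
```

```text
[0.513 0.172 0.286] [ 0.361 -0.754  0.544] 6.1833
w3 [  20  153   25   44 1040] [ 31.658 174.369] ((32.0, 174.5), (43.0, 24.0), 90.0)
w4 [  13  159   26   46 1086] [ 25.516 181.521] ((25.595874786376953, 181.60926818847656), (44.953582763671875, 24.474727630615234), 87.39744567871094)Traceback (most recent call last):
  File "<stdin>", line 10, in <module>
    return _nx.concatenate(arrs, 0, dtype=dtype, casting=casting)
           ~~~~~~~~~~~~~~~^^^^^^^^^^^^^^^^^^^^^^^^^^^^^^^^^^^^^^^
ValueError: all the input array dimensions except for the concatenation axis must match exactly, but along dimension 1, the array at index 0 has size 532 and the array at index 1 has size 266
```

```bash
python3 - <<'E'
from h import *
for n in('w3','w4'):
    S=load(n); h=cv2.cvtColor(S['img'],cv2.COLOR_RGB2HSV); m=((h[...,0]<18)&(h[...,1]>90)); m[:130]=0;m[260:]=0;m[:,70:]=0
    v,u=np.nonzero(m); c=onz(S,u.mean(),v.mean(),.073)
    T=[];
    for lo_ in(v.min()+2,v.max()-2):
        i=abs(v-lo_)<=1; T.append(onz(S,u[i].mean(),lo_,.073))
    d=T[1]-T[0]; print(n,'c',c,'ends',T[0],T[1],'len',np.linalg.norm(d),'axis az',np.degrees(np.arctan2(d[1],d[0])), 'z sens',onz(S,u.mean(),v.mean(),.083))
S0=load('scene0');hs=cv2.cvtColor(S0['img'],cv2.COLOR_RGB2HSV)
print(hs[158:170,192:208,1]); print(hs[158:170,192:208,0])
print('proj',proj(S0,c),proj(load('top0'),c))
cv2.imwrite('pics/D.png',crop(load('w4'),0,266,60,260,3.0,20)[:600,:800])
E
```

```text
w3 c [0.552 0.206 0.073] ends [0.547 0.222 0.073] [0.558 0.19  0.073] len 0.03351156446648326 axis az -71.33300341423481 z sens [0.544 0.204 0.083]
w4 c [0.552 0.206 0.073] ends [0.546 0.222 0.073] [0.558 0.189 0.073] len 0.0344114555481837 axis az -70.80996746820938 z sens [0.544 0.204 0.083]
[[ 41  39  62  58  31  35  29  31  34  34  32  33  33  31  33  36]
 [ 31  57 113 110  47  27  32  35  36  33  31  33  32  37  34  30]
 [ 23  75 128 134  68  31  31  30  31  38  40  32  30  31  32  29]
 [ 49 104 126 124 107  50  28  32  27  83 111  69  43  36  32  32]
 [ 44  83 124 116 128  67  35  32  32  43 117 138 118  58  31  28]
 [ 37  56  82 105 121 101  48  31  32  22  65 123 110  54  37  29]
 [ 38  38  37  54  79  93  54  35  28  32  57  97  68  29  24  23]
 [ 39  40  36  38  39  40  52  43  36  25  43  83  75  19  10  19]
 [ 39  41  42  42  39  37  42  37  31  36  26  68  57  38  34  26]
 [ 36  41  47  41  45  41  41  42  37  32  29  43  36  36  35  40]
 [ 25  41  44  41  44  41  46  40  38  36  32  36  36  32  35  34]
 [ 19  31  41  47  43  43  46  45  39  38  35  37  36  35  38  35]]
[[21 21 16 18 13 15 15 21 20 19 18 19 18 13 17 17]
 [21 18 15 15 15 15 20 17 18 19 18 21 19 18 20 19]
 [15 15 15 16 14 17 20 19 18 17 18 22 22 18 17 23]
 [19 15 14 15 16 14 19 17 17 14 17 19 20 18 18 17]
 [19 16 15 15 15 15 18 20 20 20 15 15 15 16 18 15]
 [20 17 16 16 16 15 17 17 17 25 17 15 15 18 17 17]
 [18 20 17 18 16 14 15 18 15 20 19 17 17 23 22 15]
 [20 19 19 18 18 18 18 20 15 13 15 17 17 30 24 21]
 [22 19 21 18 18 18 17 18 17 18 21 18 20 25 25 17]
 [21 19 20 23 21 18 19 20 19 17 15 23 21 24 23 21]
 [23 18 17 18 19 18 20 18 19 18 17 21 20 23 25 23]
 [20 19 16 20 19 19 20 20 18 16 18 18 21 25 21 21]]
proj [199.392 162.139] [189.885 195.927]
```

View pics/D.png

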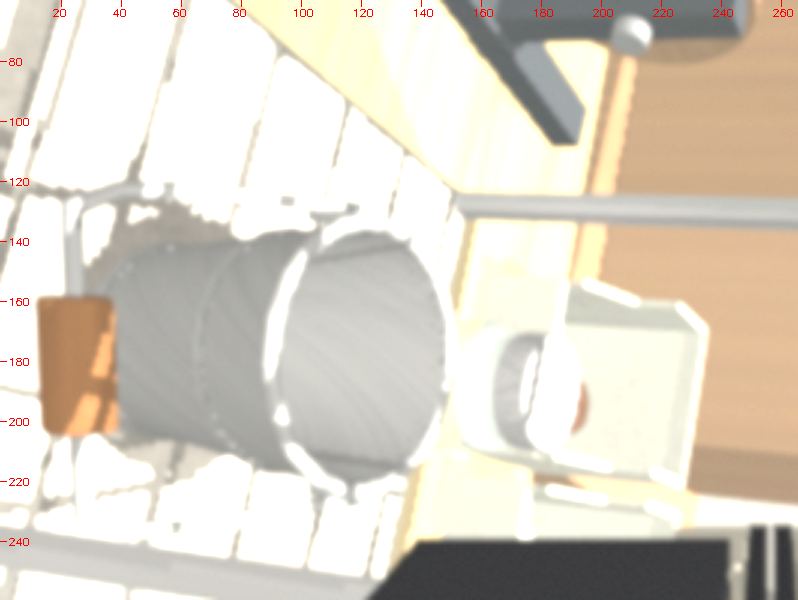

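```bash
cat >> an.py <<'E'
def gq(g,th,psi,back=.012): return np.array(g)+back*RR(th,psi)[:,2]
def scan(n,g,ths,psis,mx=6,back=.012):
    out=[]
    for th in ths:
        for psi in psis:
            for q in allik(gq(g,th,psi,back),RR(th,psi)@FL):
                if abs(q[0])<110: out.append((np.minimum(q-lo,hi-q).min().round(),th,psi,q.round(),links(q)[2].round(2)))
    out.sort(key=lambda t:-t[0]); 
    for o in out[:mx]: print(n,*o)
    if not out: print(n,'none')
E
python3 - <<'E'
from an import *
s=load('w4'); print('rim',onz(s,119,181,.106),onz(load('w3'),119+5.5,181-7,.106))
scan('pre',[.48,.19,.12],(30,35,40),range(0,41,5))
scan('grasp',[.552,.209,.073],(30,35,40),range(0,31,5),10)
scan('upr',[.63,.233,.181],(15,20,25,30),range(-10,31,5),10)
scan('lift',[.63,.233,.23],(15,20,25,30),range(-10,31,5),10)
for x in(.55,.48,.43): scan('out%.2f'%x,[x,.22,.24],(10,15,20,25,30,40),range(-40,61,10),8)
for x,y in((.43,.1),(.45,0),(.45,-.15),(.45,-.3),(.47,-.45)): scan('tr',[x,y,.29],(15,20,25,30),range(-60,61,10),5)
E
```

```text
rim [0.623 0.227 0.106] [0.627 0.231 0.106]
pre 21.0 40 40 [  9.   3. -37. -81. -24. -79.] [0.27 0.01 0.35]
pre 19.0 35 40 [ -3.   6. -40. -93. -34. -58.] [ 0.25 -0.    0.33]
pre 18.0 40 35 [ 12.   2. -38. -83. -18. -81.] [0.25 0.03 0.35]
pre 17.0 35 35 [ -3.   5. -42. -99. -31. -55.] [0.24 0.02 0.33]
pre 15.0 30 40 [ -12.   11.  -43. -101.  -44.  -41.] [ 0.24 -0.01  0.3 ]
pre 14.0 35 30 [  -3.    5.  -44. -106.  -28.  -51.] [0.22 0.04 0.33]
grasp 21.0 40 30 [   3.   15.  -35. -107.  -22.  -54.] [0.31 0.07 0.31]
grasp 20.0 40 25 [   0.   15.  -38. -118.  -21.  -44.] [0.3  0.09 0.31]
grasp 17.0 35 30 [  -7.   19.  -41. -120.  -35.  -32.] [0.29 0.06 0.28]
grasp 15.0 40 20 [  -3.   16.  -43. -132.  -24.  -31.] [0.29 0.11 0.31]
grasp 13.0 35 25 [  -8.   20.  -45. -130.  -36.  -23.] [0.28 0.08 0.28]
grasp 12.0 30 30 [ -13.   25.  -46. -126.  -47.  -18.] [0.28 0.05 0.26]
grasp 9.0 40 15 [  -5.   17.  -49. -147.  -28.  -17.] [0.28 0.14 0.31]
grasp 8.0 30 25 [ -14.   26.  -51. -135.  -50.  -11.] [0.27 0.08 0.26]
grasp 8.0 35 20 [  -9.   21.  -50. -141.  -39.  -14.] [0.27 0.11 0.28]
grasp 4.0
[... 4173 characters left out ...]
.39  0.47]
tr 65.0 15 60 [ -58.   30.    7.  -64. -109.  -59.] [ 0.27 -0.61  0.38]
tr 65.0 20 60 [ -57.   27.    7.  -61. -106.  -61.] [ 0.28 -0.6   0.42]
tr 65.0 25 60 [ -55.   25.    7.  -58. -103.  -62.] [ 0.28 -0.59  0.44]
tr 65.0 30 60 [ -53.   23.    6.  -54. -101.  -64.] [ 0.29 -0.57  0.47]
tr 59.0 15 50 [ -62.   26.    1.  -67. -102.  -60.] [ 0.22 -0.57  0.38]
tr 65.0 20 30 [-68.  26.   6. -68. -91. -69.] [ 0.17 -0.62  0.42]
tr 65.0 25 30 [-66.  24.   7. -64. -88. -72.] [ 0.18 -0.62  0.44]
tr 65.0 30 30 [-64.  22.   7. -60. -85. -75.] [ 0.2  -0.61  0.47]
tr 64.0 15 30 [-70.  28.   6. -72. -93. -66.] [ 0.16 -0.63  0.38]
tr 59.0 30 20 [-64.  18.   1. -62. -77. -78.] [ 0.17 -0.56  0.47]
```

```bash
python3 - <<'E'
from an import *
t=load('top0');s=load('scene0')
print('bottle_b cap',tri((t,340*.64,384*.64),(s,282*.64,343*.64)))
scan('grasp',[.551,.207,.073],(40,45,50,55),range(0,41,5),12)
scan('pre',[.50,.19,.14],(40,45,50,55),range(0,41,5),6)
P,R,o=cur(); q=o['joint_pos']; print(q)
piv=np.array([.628,.2315,.096]);d=np.array([np.cos(np.radians(19)),np.sin(np.radians(19)),0])
for ph,th,psi in((106,47,22),(85,44,21),(60,40,19),(30,34,17),(0,28,15)):
    f=np.radians(ph); g=piv-.085*np.sin(f)*d+[0,0,.085*np.cos(f)]
    q=near(gq(g,th,psi),th,psi,1,q); print(ph,g,q if q is None else q.round())
    if q is None: q=o['joint_pos']
for g,th,psi in(([.628,.235,.225],26,15),([.58,.25,.225],26,15),([.53,.25,.225],26,15),([.5,.25,.24],26,20),([.45,.22,.28],25,35),([.42,.15,.29],25,45)):
    q2=near(gq(g,th,psi),th,psi,1,q); print(g,q2 if q2 is None else q2.round()); q=q if q2 is None else q2
E
```

```text
bottle_b cap (array([0.377, 0.108, 0.116]), [2.7, 2.7])
grasp 27.0 40 40 [  4.  16. -31. -92. -27. -63.] [0.34 0.03 0.31]
grasp 24.0 40 35 [  3.  15. -33. -98. -24. -60.] [0.32 0.05 0.31]
grasp 22.0 40 30 [   2.   15.  -35. -106.  -22.  -54.] [0.31 0.07 0.31]
grasp 20.0 40 25 [   0.   15.  -38. -117.  -21.  -44.] [0.3  0.09 0.31]
grasp 18.0 45 40 [ 14.  14. -30. -75. -18. -87.] [0.35 0.04 0.33]
grasp 15.0 40 20 [  -3.   16.  -43. -131.  -24.  -31.] [0.29 0.11 0.31]
grasp 13.0 45 35 [ 17.  13. -31. -77. -13. -91.] [0.34 0.06 0.33]
grasp 11.0 45 10 [  -2.   14.  -47. -153.  -18.  -18.] [0.3  0.16 0.33]
grasp 11.0 50 40 [  27.   13.  -32.  -53.  -11. -117.] [0.37 0.06 0.35]
grasp 9.0 40 15 [  -5.   17.  -49. -146.  -28.  -17.] [0.28 0.13 0.31]
grasp 9.0 50 5 [   0.   13.  -48. -165.  -12.  -11.] [0.32 0.19 0.35]
grasp 6.0 45 30 [ 21.  12. -32. -76.  -6. -98.] [0.33 0.08 0.33]
pre 21.0 40 40 [ 13.   2. -35. -73. -21. -90.] [0.29 0.01 0.37]
pre 13.0 40 35 [ 19.   1. -37. -72. -13. -97.] [0.27 0.03 0.37]
pre 10.0 45 40 [  29.    0.  -38.  -48.  -10. -125.] [0.3  0.02 0.4 ]
pre 5.0 40 10 [   5.   -0.  -43. -129.   -5.  -48.] [0.22 0.14 0.37]
pre 3.0 40 5 [  -3.    1.  -55. -158.  -17.  -16.] [0.22 0.17 0.37]
[ -12.765  -10.705  -41.876 -102.592  -40.246  -60.196]
106 [0.551 0.205 0.073] None
85 [0.548 0.204 0.103] None
60 [0.558 0.208 0.139] None
30 [0.588 0.218 0.17 ] [   6.    6.  -34. -120.  -10.  -54.]
0 [0.628 0.232 0.181] [  -2.   12.  -42. -147.  -29.  -22.]
[0.628, 0.235, 0.225] [  -0.    6.  -39. -142.  -23.  -29.]
[0.58, 0.25, 0.225] [   1.    3.  -45. -148.  -25.  -23.]
[0.53, 0.25, 0.225] [   0.   -2.  -50. -148.  -25.  -23.]
[0.5, 0.25, 0.24] [   7.   -8.  -43. -126.  -15.  -47.]
[0.45, 0.22, 0.28] None
[0.42, 0.15, 0.29] [ -9. -17. -37. -73. -50. -85.]
```

```bash
python3 - <<'E'
from an import *
scan('grasp',[.552,.210,.073],(38,40,42,44,46,48),range(4,17,2),12)
G=np.array([.552,.210,.073])
for b in(.03,.06,.09):
  scan('pre%.2f'%b,G-b*RR(44,8)[:,2],(30,34,38,40,42,44,46),range(0,17,4),6)
E
```

```text
grasp 15.0 44 14 [   0.   14.  -42. -139.  -15.  -30.] [0.3  0.15 0.33]
grasp 14.0 42 16 [  -2.   15.  -44. -139.  -20.  -27.] [0.29 0.14 0.32]
grasp 13.0 46 10 [  -0.   14.  -45. -151.  -15.  -21.] [0.3  0.17 0.34]
grasp 12.0 44 12 [  -1.   15.  -46. -148.  -19.  -21.] [0.3  0.16 0.33]
grasp 11.0 40 16 [  -5.   17.  -48. -144.  -27.  -19.] [0.28 0.13 0.31]
grasp 11.0 42 14 [  -3.   16.  -47. -146.  -23.  -20.] [0.29 0.14 0.32]
grasp 11.0 44 16 [   4.   13.  -38. -128.  -11.  -43.] [0.3  0.14 0.33]
grasp 11.0 48 8 [   1.   14.  -45. -154.  -11.  -20.] [0.31 0.18 0.34]
grasp 9.0 42 12 [  -3.   16.  -50. -153.  -25.  -15.] [0.29 0.15 0.32]
grasp 9.0 44 10 [  -2.   15.  -49. -156.  -22.  -14.] [0.29 0.16 0.33]
grasp 9.0 46 8 [  -1.   15.  -49. -160.  -18.  -13.] [0.3  0.17 0.34]
grasp 9.0 46 12 [   3.   13.  -40. -137.   -9.  -36.] [0.3  0.16 0.34]
pre0.03 13.0 42 16 [   3.    9.  -41. -129.  -13.  -42.] [0.27 0.13 0.34]
pre0.03 12.0 40 16 [  -3.   11.  -46. -138.  -21.  -28.] [0.26 0.13 0.33]
pre0.03 11.0 46 8 [   0.    9.  -47. -152.  -12.  -22.] [0.28 0.17 0.36]
pre0.03 10.0 42 12 [ 
[... 376 characters left out ...]
5.  -48. -149.  -10.  -26.] [0.25 0.17 0.37]
pre0.06 9.0 40 12 [  -2.    6.  -50. -144.  -18.  -26.] [0.24 0.15 0.35]
pre0.06 9.0 42 12 [   3.    5.  -44. -134.   -9.  -39.] [0.24 0.15 0.36]
pre0.06 5.0 38 12 [  -5.    8.  -54. -148.  -25.  -19.] [0.23 0.14 0.34]
pre0.09 11.0 38 16 [   4.    0.  -44. -123.  -11.  -49.] [0.21 0.12 0.36]
pre0.09 8.0 38 12 [  -1.    1.  -50. -140.  -16.  -31.] [0.21 0.14 0.36]
pre0.09 7.0 42 8 [   2.   -0.  -48. -144.   -7.  -32.] [0.22 0.16 0.38]
pre0.09 6.0 40 12 [   5.   -0.  -45. -130.   -7.  -46.] [0.21 0.14 0.37]
pre0.09 5.0 34 16 [  -6.    3.  -53. -136.  -27.  -28.] [0.2  0.12 0.34]
pre0.09 5.0 40 8 [  -2.    1.  -53. -151.  -16.  -21.] [0.21 0.16 0.37]
```

```bash
cat > path.py <<'E'
from an import *
def plan(wps,q=None,n=4,rows=True):
    "wps: (grip point,th,psi); checks joints between, prints legs from the previous waypoint"
    P,R,o=cur(); q=o['joint_pos'] if q is None else q
    for g,th,psi in wps:
        p=gq(g,th,psi); T=RR(th,psi)@FL; rv=Ro.from_matrix(R.T@T).as_rotvec(); mx=0
        for t in np.linspace(0,1,n+1)[1:]:
            S=allik(P+t*(p-P),R@Ro.from_rotvec(t*rv).as_matrix()); 
            if not S: print('  none at',t); continue
            s=min(S,key=lambda s:np.abs(s-q).max()); mx=max(mx,np.abs(s-q).max()); q=s
        d=R.T@(p-P)*100; w=np.degrees(rv)
        print(np.r_[d.round(2),w.round(1)].tolist(),'rows',np.ceil(max(np.linalg.norm(d)/4.17,np.linalg.norm(w)/7.16)),'q',q.round(),'dq/%d'%n,mx.round(),'m',np.minimum(q-lo,hi-q).min().round()); P,R=p,T
E
python3 - <<'E'
from path import *
G=np.array([.552,.210,.073]); b=lambda d,th,psi:G-d*RR(th,psi)[:,2]
P,R,o=cur()
plan([(np.array([.47,.152,.286])-.012*RR(16,28)[:,2],16,28),([.47,.18,.22],32,18),(b(.06,42,12),42,12),(G,44,12)])
E
```

```text
[0.35, -1.29, -4.51, 0.1, -0.2, 0.1] rows 2.0 q [-16. -17. -45. -97. -42. -66.] dq/4 2.0 m 14.0
  none at 0.75
  none at 1.0
[2.3, -6.32, 4.22, 16.0, -9.2, 4.1] rows 3.0 q [  9. -17. -42. -92. -13. -83.] dq/4 16.0 m 13.0
  none at 0.25
  none at 0.5
  none at 0.75
[0.69, -7.0, 9.28, 10.0, -4.8, 3.6] rows 3.0 q [   3.    5.  -44. -134.   -9.  -40.] dq/4 43.0 m 9.0
[-0.0, -0.04, 6.0, 2.0, -0.0, 0.0] rows 2.0 q [  -1.   15.  -46. -148.  -19.  -21.] dq/4 7.0 m 12.0
```

```bash
cat >> path.py <<'E'
def ok(wps,q,P,R,n=5):
    mn=99;mx=0
    for g,th,psi in wps:
        p=gq(g,th,psi); T=RR(th,psi)@FL; rv=Ro.from_matrix(R.T@T).as_rotvec()
        for t in np.linspace(0,1,n+1)[1:]:
            S=allik(P+t*(p-P),R@Ro.from_rotvec(t*rv).as_matrix())
            if not S: return None
            s=min(S,key=lambda s:np.abs(s-q).max()); mx=max(mx,np.abs(s-q).max()); q=s; mn=min(mn,np.minimum(q-lo,hi-q).min())
        P,R=p,T
    return (mn.round(1),mx.round(1)) if mx<25 else None
E
python3 - <<'E'
from path import *
G=np.array([.552,.210,.073]); b=lambda d,th,psi:G-d*RR(th,psi)[:,2]
P,R,o=cur(); w1=(np.array([.475,.155,.286])-.012*RR(16,28)[:,2],16,28)
res=[]
for x in(.46,.49):
 for z in(.12,.16,.2):
  for th in(20,28,34):
   for psi in(14,20,26):
    for d,t2,p2 in((.06,42,12),(.06,38,14),(.05,40,14)):
     r=ok([w1,([x,.19,z],th,psi),(b(d,t2,p2),t2,p2),(G,44,12)],o['joint_pos'],P,R)
     if r: res.append((r,x,z,th,psi,d,t2,p2))
res.sort(key=lambda r:-r[0][0])
for r in res[:8]: print(*r)
E
```

```text
(np.float64(10.3), np.float64(7.8)) 0.46 0.16 34 20 0.05 40 14
(np.float64(10.3), np.float64(11.1)) 0.46 0.16 34 26 0.05 40 14
(np.float64(10.3), np.float64(6.3)) 0.46 0.2 28 20 0.05 40 14
(np.float64(10.3), np.float64(10.5)) 0.46 0.2 28 26 0.05 40 14
(np.float64(10.3), np.float64(6.7)) 0.49 0.12 34 26 0.05 40 14
(np.float64(10.3), np.float64(7.5)) 0.49 0.16 34 20 0.05 40 14
(np.float64(10.3), np.float64(11.6)) 0.49 0.16 34 26 0.05 40 14
(np.float64(10.3), np.float64(6.1)) 0.49 0.2 28 20 0.05 40 14
```

```bash
python3 - <<'E'
from path import *
G=np.array([.552,.210,.073]); b=lambda d,th,psi:G-d*RR(th,psi)[:,2]
plan([(np.array([.475,.155,.286])-.012*RR(16,28)[:,2],16,28),([.46,.19,.20],28,20),(b(.05,40,14),40,14),(G,44,12)])
E
```

```text
[0.38, -1.13, -3.95, 0.1, -0.2, 0.1] rows 1.0 q [-15. -16. -44. -98. -42. -65.] dq/4 1.0 m 14.0
[3.65, -8.43, 3.84, 12.0, -7.4, 3.0] rows 3.0 q [   1.  -10.  -47. -114.  -18.  -56.] dq/4 8.0 m 11.0
[-0.96, -6.04, 9.3, 12.0, -5.0, 3.4] rows 3.0 q [  -2.    8.  -48. -138.  -19.  -29.] dq/4 7.0 m 10.0
[-0.03, -0.08, 5.0, 4.0, -1.5, 1.3] rows 2.0 q [  -1.   15.  -46. -148.  -19.  -21.] dq/4 3.0 m 12.0
```

Call:
send_rows([
  [[0.2, -0.6, -2, 0, 0, 0], [0.4, -1.1, -4, 0, 0, 0], [0.4, -1.1, -4, 0, 0, 0]],
], fingers=0.45)

```text
clock: 6.53
tool_pos: [0.4724, 0.1536, 0.2857]
orientation: [106.0, 0.1, 118.1]
force: [-0.1, 0.6, -0.3]
opening: 0.0152
gripper_force: 0.0
```

Call:
send_rows([
  [[1.2, -2.8, 1.3, 4, -2.5, 1], [2.4, -5.6, 2.6, 8, -5, 2], [3.65, -8.4, 3.8, 12, -7.4, 3], [3.65, -8.4, 3.8, 12, -7.4, 3]],
])

```text
clock: 6.87
tool_pos: [0.4689, 0.1945, 0.1921]
orientation: [118.4, -0.1, 110.0]
force: [-0.9, -0.7, -0.9]
opening: 0.0379
gripper_force: 0.0
```

Call:
send_rows([
  [[-0.2, -1.5, 2.3, 3, -1.2, 0.8], [-0.5, -3, 4.6, 6, -2.5, 1.7], [-0.7, -4.5, 7, 9, -3.7, 2.5], [-1, -6, 9.3, 12, -5, 3.4], [-1, -6, 9.3, 12, -5, 3.4]],
])

```text
clock: 7.28
tool_pos: [0.5257, 0.2035, 0.0949]
orientation: [130.3, -0.1, 104.2]
force: [0.8, 14.9, -2.0]
opening: 0.0393
gripper_force: 0.0
```

```bash
python3 - <<'E'
from path import *
P,R,o=cur(); print(P,o['force'],o['opening'],o['joint_pos'])
G=np.array([.552,.210,.073]); plan([(G,44,12)])
s=snap('wrist','w5'); h=cv2.cvtColor(s['img'],cv2.COLOR_RGB2HSV); m=((h[...,0]<18)&(h[...,1]>90)).astype(np.uint8)
c,l,st,ce=cv2.connectedComponentsWithStats(m)
for i in range(1,c):
    if st[i,4]>60: print(st[i],ce[i].round())
print('grip pred',proj(s,[.551,.206,.073]))
E
```

```text
[0.526 0.203 0.095] [ 0.794 14.942 -2.003] 0.03929746523617538 [  -2.123    8.067  -47.302 -137.432  -18.599  -30.42 ]
[-0.05, 0.0, 4.68, 3.7, -1.7, 1.4] rows 2.0 q [  -1.   15.  -46. -148.  -19.  -21.] dq/4 3.0 m 12.0
[ 399    0  113   61 4107] [458.  26.]
[ 394   58  118   28 2344] [455.  72.]
[ 240  203   29   63 1537] [255. 233.]
grip pred [253.037 231.937]
```

```bash
python3 - <<'E'
from path import *
G=np.array([.549,.2155,.073]); P,R,o=cur()
plan([(P-.012*R[:,2]+[0,.012,0],40,14),(G,44,12)])
E
```

```text
[1.16, 0.19, 0.23, -0.2, -0.3, 0.1] rows 1.0 q [  -2.    9.  -50. -144.  -21.  -24.] dq/4 2.0 m 9.0
[-0.6, -0.29, 4.49, 4.0, -1.5, 1.3] rows 2.0 q [  -1.   15.  -47. -151.  -20.  -19.] dq/4 2.0 m 11.0
```

Call:
send_rows([
  [[0.6, 0.1, 0.1, 0, 0, 0], [1.2, 0.2, 0.2, 0, 0, 0], [1.2, 0.2, 0.2, 0, 0, 0]],
])

```text
clock: 7.58
tool_pos: [0.5239, 0.2147, 0.0985]
orientation: [130.0, -0.1, 104.1]
force: [0.2, -0.8, -0.5]
opening: 0.0394
gripper_force: 0.0
```

Call:
send_rows([
  [[-0.1, -0.1, 1.1, 1, -0.4, 0.3], [-0.3, -0.2, 2.2, 2, -0.8, 0.6], [-0.5, -0.2, 3.3, 3, -1.1, 1], [-0.6, -0.3, 4.5, 4, -1.5, 1.3], [-0.6, -0.3, 4.5, 4, -1.5, 1.3]],
])

```text
clock: 8.0
tool_pos: [0.5589, 0.2165, 0.0671]
orientation: [134.0, -0.1, 102.0]
force: [1.0, 0.4, -0.8]
opening: 0.0392
gripper_force: 0.0
```

```bash
python3 - <<'E'
from path import *
P,R,o=cur(); print(P,P-.012*R[:,2],o['force'],o['opening'],o['joint_pos'])
s=snap('wrist','w6'); h=cv2.cvtColor(s['img'],cv2.COLOR_RGB2HSV); m=((h[...,0]<18)&(h[...,1]>90)).astype(np.uint8)
c,l,st,ce=cv2.connectedComponentsWithStats(m)
for i in range(1,c):
    if st[i,4]>60: print(st[i],ce[i].round())
print('grip pred',proj(s,[.551,.206,.073]))
E
```

```text
[0.559 0.217 0.067] [0.55  0.215 0.075] [ 0.956  0.376 -0.756] 0.03917954629849926 [  -0.902   14.252  -46.213 -148.874  -18.227  -20.841]
[ 437    0   75   42 1934] [478.  17.]
[ 425   43   87   35 2008] [469.  61.]
[ 230  238   36   35 1018] [248. 257.]
[237 304  31  14 315] [252. 309.]
grip pred [248.174 274.833]
```

Call:
send_rows([
  [[0, 0, 0, 0, 0, 0], [0, 0, 0, 0, 0, 0], [0, 0, 0, 0, 0, 0], [0, 0, 0, 0, 0, 0], [0, 0, 0, 0, 0, 0], [0, 0, 0, 0, 0, 0]],
], fingers=0)

```text
clock: 8.55
tool_pos: [0.5561, 0.217, 0.0677]
orientation: [134.0, -0.1, 102.1]
force: [-0.7, 0.6, -0.7]
opening: 0.0169
gripper_force: 29.7
```

```bash
python3 - <<'E'
from path import *
P,R,o=cur(); print(P,o['force'],o['opening'],o['gripper_force'])
g0=P-.012*R[:,2]
d=np.array([np.cos(np.radians(19)),np.sin(np.radians(19)),0])
f0=1.85; piv=g0+.085*np.sin(f0)*d-[0,0,.085*np.cos(f0)]; print('piv',piv)
W=[]
for ph,th,psi in((85,42,13),(60,38,14),(35,33,15),(15,29,15),(0,27,15)):
    f=np.radians(ph); W.append((piv-.085*np.sin(f)*d+[0,0,.085*np.cos(f)],th,psi))
plan(W)
E
```

```text
[0.556 0.217 0.068] [-0.715  0.631 -0.725] 0.01689436501392065 29.709666073322296
piv [0.625 0.242 0.099]
[-0.02, 2.06, -2.35, -2.0, 0.6, -0.7] rows 1.0 q [   3.    9.  -41. -137.  -11.  -36.] dq/4 5.0 m 11.0
[0.13, 3.43, -1.53, -4.0, 0.8, -0.6] rows 1.0 q [   4.    6.  -39. -132.  -10.  -42.] dq/4 2.0 m 10.0
[0.23, 3.77, 0.28, -5.0, 0.8, -0.6] rows 1.0 q [   1.    6.  -41. -138.  -18.  -32.] dq/4 3.0 m 17.0
[0.19, 2.58, 1.56, -4.0, 0.0, -0.0] rows 1.0 q [  -2.    9.  -44. -147.  -27.  -22.] dq/4 3.0 m 15.0
[0.15, 1.36, 1.78, -2.0, -0.0, 0.0] rows 1.0 q [  -2.   12.  -44. -150.  -31.  -18.] dq/4 1.0 m 14.0
```

Call:
send_rows([
  [[0, 0.7, -0.8, -0.7, 0.2, -0.2], [0, 1.4, -1.6, -1.4, 0.4, -0.5], [0, 2.1, -2.35, -2, 0.6, -0.7]],
])

```text
clock: 8.8
tool_pos: [0.5535, 0.2156, 0.0986]
orientation: [132.0, 0.0, 102.9]
force: [-1.9, 0.8, -0.9]
opening: 0.0174
gripper_force: 29.7
```

Call:
send_rows([
  [[0, 1.1, -0.6, -1.3, 0.3, -0.2], [0.1, 2.3, -1.1, -2.7, 0.5, -0.4], [0.1, 3.4, -1.5, -4, 0.8, -0.6]],
])

```text
clock: 9.05
tool_pos: [0.5655, 0.2206, 0.1358]
orientation: [127.8, 0.0, 104.1]
force: [1.8, -1.1, -1.2]
opening: 0.0173
gripper_force: 29.7
```

```bash
python3 - <<'E'
from path import *
P,R,o=cur(); print(P,P-.012*R[:,2],o['force'],o['moment'],o['opening'],o['gripper_force'])
d=np.array([np.cos(np.radians(19)),np.sin(np.radians(19)),0]); piv=np.array([.625,.242,.099])
g=P-.012*R[:,2]; print('radius',np.linalg.norm(g-piv))
W=[]
for ph,th,psi in((35,33,15),(15,29,15),(0,27,15)):
    f=np.radians(ph); W.append((piv-.085*np.sin(f)*d+[0,0,.085*np.cos(f)],th,psi))
plan(W)
s=load('scene0')
E
```

```text
[0.565 0.221 0.136] [0.556 0.218 0.143] [ 1.85  -1.079 -1.174] [-0.981  2.521 -0.469] 0.01730960445157663 29.65376526117325
radius 0.08504960806033601
[0.22, 3.58, 0.32, -4.8, 0.8, -0.5] rows 1.0 q [   1.    6.  -41. -139.  -18.  -32.] dq/4 4.0 m 17.0
[0.19, 2.58, 1.56, -4.0, 0.0, -0.0] rows 1.0 q [  -2.    9.  -44. -147.  -27.  -22.] dq/4 3.0 m 14.0
[0.15, 1.36, 1.78, -2.0, -0.0, 0.0] rows 1.0 q [  -2.   12.  -44. -151.  -31.  -18.] dq/4 1.0 m 14.0
```

Call:
send_rows([
  [[0.1, 1.2, 0, -1.6, 0.3, -0.2], [0.1, 2.4, 0.1, -3.2, 0.5, -0.4], [0.2, 3.6, 0.3, -4.8, 0.8, -0.5]],
])

```text
clock: 9.3
tool_pos: [0.5892, 0.228, 0.1623]
orientation: [123.0, -0.0, 104.9]
force: [0.8, -0.6, -2.6]
opening: 0.0171
gripper_force: 29.7
```

Call:
send_rows([
  [[0.1, 0.9, 0.5, -1.3, 0, 0], [0.1, 1.8, 1, -2.6, 0, 0], [0.2, 2.6, 1.6, -4, 0, 0]],
])

```text
clock: 9.55
tool_pos: [0.6154, 0.2364, 0.1747]
orientation: [119.1, -0.0, 104.9]
force: [0.2, 1.3, -3.4]
opening: 0.0172
gripper_force: 29.7
```

Call:
send_rows([
  [[0.1, 0.7, 0.9, -1, 0, 0], [0.15, 1.3, 1.8, -2, 0, 0], [0.15, 1.3, 1.8, -2, 0, 0], [0.15, 1.3, 1.8, -2, 0, 0], [0.15, 1.3, 1.8, -2, 0, 0]],
])

```text
clock: 9.97
tool_pos: [0.6353, 0.2437, 0.1763]
orientation: [117.2, -0.1, 104.9]
force: [-0.7, -0.6, -2.0]
opening: 0.017
gripper_force: 29.7
```

```bash
python3 - <<'E'
from path import *
P,R,o=cur(); g=P-.012*R[:,2]; print(P,g,o['force'],o['opening'],o['clock'])
t=load('top0'); t5=snap('top','t5'); snap('scene','s5')
plan([(g+[0,.005,.045],25,13),([.58,.247,g[2]+.045],25,13),([.52,.25,g[2]+.05],25,15),([.48,.25,g[2]+.06],25,22)])
cv2.imwrite('pics/E.png',np.hstack([crop(t5,130,260,130,215,3.0),crop(load('s5'),150,280,60,190,3)[:255,:400]]))
E
```

```text
[0.635 0.244 0.176] [0.625 0.241 0.182] [-0.684 -0.577 -2.043] 0.017024569456856986 9.9667
[0.44, 4.11, -1.93, -2.2, -1.8, 0.8] rows 2.0 q [  -0.    7.  -44. -154.  -28.  -18.] dq/4 1.0 m 14.0
[1.11, -1.84, -3.96, 0.0, 0.0, 0.0] rows 2.0 q [  -0.    4.  -49. -155.  -29.  -16.] dq/4 1.0 m 9.0
[1.68, -1.99, -5.45, -0.0, 1.8, -0.8] rows 2.0 q [   0.   -3.  -51. -148.  -26.  -23.] dq/4 2.0 m 7.0
[1.17, -0.73, -3.93, 0.0, 6.3, -3.0] rows 1.0 q [   7.  -10.  -44. -122.  -16.  -50.] dq/4 7.0 m 14.0
```

Call:
send_rows([
  [[0.1, 0.6, -0.3, -0.4, -0.3, 0.1], [0.2, 1.3, -0.6, -0.8, -0.6, 0.2], [0.3, 2, -0.9, -1.2, -1, 0.4], [0.4, 2.7, -1.2, -1.7, -1.4, 0.6], [0.4, 3.4, -1.6, -2.2, -1.8, 0.8], [0.4, 3.4, -1.6, -2.2, -1.8, 0.8], [0.4, 3.4, -1.6, -2.2, -1.8, 0.8], [0.4, 3.4, -1.6, -2.2, -1.8, 0.8]],
])

```text
clock: 10.73
tool_pos: [0.6357, 0.2482, 0.214]
orientation: [115.0, 0.0, 103.0]
force: [0.3, 0.3, -3.9]
opening: 0.0174
gripper_force: 29.7
```

```bash
python3 - <<'E'
from path import *
P,R,o=cur(); g=P-.012*R[:,2]; print(P,g,o['force'],o['opening'],o['clock'],o['joint_pos'])
t5=snap('top','t5');s5=snap('scene','s5');snap('wrist','w7')
print('rim top px pred',proj(t5,[g[0],g[1],g[2]-.075]),proj(s5,[g[0],g[1],g[2]-.075]))
plan([([.58,.25,g[2]],25,13),([.52,.252,g[2]+.005],25,15),([.48,.252,g[2]+.03],25,22),([.44,.24,.27],25,32),([.43,.17,.285],25,45)])
E
```

```text
[0.636 0.248 0.214] [0.625 0.246 0.219] [ 0.258  0.273 -3.853] 0.017359070481864382 10.7333 [  -0.512    8.45   -44.912 -155.091  -30.134  -16.089]
rim top px pred [174.403 171.931] [201.905 128.687]
[1.44, -1.79, -3.93, -0.0, 0.0, -0.0] rows 2.0 q [  -0.    5.  -50. -157.  -32.  -14.] dq/4 1.0 m 8.0
[1.58, -2.0, -5.47, -0.0, 1.8, -0.8] rows 2.0 q [  -0.   -1.  -53. -151.  -29.  -20.] dq/4 2.0 m 5.0
[1.17, 0.63, -4.57, 0.0, 6.3, -3.0] rows 2.0 q [  10.  -11.  -43. -120.  -13.  -54.] dq/4 10.0 m 13.0
  none at 0.5
  none at 0.75
  none at 1.0
[0.57, 0.13, -4.67, -0.0, 9.1, -4.2] rows 2.0 q [  16.  -13.  -40. -108.   -8.  -68.] dq/4 14.0 m 8.0
  none at 0.25
[-5.16, -0.58, -4.79, 0.0, 11.8, -5.5] rows 2.0 q [ -4. -16. -37. -75. -45. -85.] dq/4 37.0 m 21.0
```

```bash
python3 - <<'E'
from path import *
P,R,o=cur(); g=P-.012*R[:,2]; res=[]
for th in(16,18,20,22):
  for p2 in(15,20,25):
    for p3 in(25,32,40,48):
      for z in(.225,.26):
       for y3 in(.24,.2):
        W=[([.58,.25,g[2]],th+2,14),([.52,.252,g[2]+.005],th,p2),([.455,y3,z],th,p3),([.43,.13,.27],20,45),([.44,0,.29],22,45)]
        r=ok(W,o['joint_pos'],P,R)
        if r: res.append((r,th,p2,p3,z,y3))
res.sort(key=lambda r:-r[0][0]+.2*r[0][1])
for r in res[:6]: print(*r)
E
```

```text
(np.float64(8.1), np.float64(6.1)) 22 25 32 0.225 0.2
(np.float64(8.1), np.float64(7.0)) 22 25 40 0.225 0.24
(np.float64(8.1), np.float64(8.0)) 22 25 32 0.26 0.2
(np.float64(8.1), np.float64(8.8)) 22 25 40 0.225 0.2
(np.float64(8.1), np.float64(8.9)) 22 25 32 0.225 0.24
(np.float64(8.1), np.float64(8.9)) 22 25 32 0.26 0.24
```

```bash
python3 - <<'E'
from path import *
P,R,o=cur(); g=P-.012*R[:,2]
W=[([.58,.25,g[2]],24,14),([.52,.252,g[2]+.005],22,25),([.455,.24,.228],22,40),([.43,.20,.30],22,42),([.425,.13,.335],22,45),([.43,0,.335],22,45),([.43,-.15,.335],22,40)]
print(ok(W,o['joint_pos'],P,R)); plan(W)
t=load('top0');s=load('scene0')
im=np.zeros((600,800,3),np.uint8); a=crop(t,325,465,135,235,4); b=crop(s,315,480,205,335,4.5)
cv2.imwrite('pics/F.png',np.hstack([cv2.resize(a,(400,286)),np.zeros((286,4,3),np.uint8)]) )
im[:,:]=0; a=crop(t,325,450,135,225,3.2); b=crop(s,315,477,205,335,3.6); im=np.zeros((600,800,3),np.uint8); im[:a.shape[0],:a.shape[1]]=a
b=crop(s,310,480,205,335,2.3); im[a.shape[0]+4:a.shape[0]+4+b.shape[0],:b.shape[1]]=b; cv2.imwrite('pics/F.png',im[:600,:410])
E
```

```text
(np.float64(8.1), np.float64(7.1))
[1.46, -1.8, -3.91, -1.0, 0.9, -0.4] rows 2.0 q [  -1.    6.  -50. -155.  -34.  -15.] dq/4 1.0 m 8.0
[1.86, -1.86, -5.5, -2.0, 10.1, -4.3] rows 2.0 q [  -3.   -0.  -47. -128.  -33.  -36.] dq/4 8.0 m 12.0
[1.95, -2.01, -6.13, 0.0, 13.9, -5.6] rows 3.0 q [  -3.   -6.  -43. -100.  -40.  -57.] dq/4 9.0 m 15.0
[-1.42, 4.99, -6.86, 0.0, 1.9, -0.7] rows 3.0 q [  4. -19. -39. -79. -36. -88.] dq/4 8.0 m 20.0
[-4.81, 1.35, -6.0, 0.0, 2.8, -1.1] rows 2.0 q [-16. -19. -34. -73. -58. -86.] dq/4 6.0 m 25.0
[-9.55, -3.31, -8.2, 0.0, 0.0, 0.0] rows 4.0 q [-40.  -8. -27. -71. -78. -74.] dq/4 8.0 m 32.0
[-10.7, -3.97, -9.84, 0.0, -4.6, 1.9] rows 4.0 q [-55.   3. -18. -68. -87. -69.] dq/4 5.0 m 40.0
```

Call:
send_rows([
  [[0.4, -0.4, -1, -0.2, 0.2, -0.1], [0.7, -0.9, -1.9, -0.5, 0.4, -0.2], [1.1, -1.3, -2.9, -0.7, 0.6, -0.3], [1.5, -1.8, -3.9, -1, 0.9, -0.4]],
])

```text
clock: 11.22
tool_pos: [0.5892, 0.2533, 0.2139]
orientation: [114.0, -0.0, 104.0]
force: [0.5, 1.1, -4.0]
opening: 0.0172
gripper_force: 29.7
```

Call:
send_rows([
  [[0.5, -0.5, -1.4, -0.5, 2.5, -1.1], [0.9, -0.9, -2.7, -1, 5, -2.1], [1.4, -1.4, -4.1, -1.5, 7.5, -3.2], [1.9, -1.9, -5.5, -2, 10.1, -4.3]],
])

```text
clock: 11.55
tool_pos: [0.5278, 0.2576, 0.2189]
orientation: [112.0, 0.0, 115.1]
force: [-0.8, 0.4, -4.3]
opening: 0.0172
gripper_force: 29.7
```

Call:
send_rows([
  [[0.4, -0.4, -1.2, 0, 2.8, -1.1], [0.8, -0.8, -2.4, 0, 5.6, -2.2], [1.2, -1.2, -3.7, 0, 8.4, -3.4], [1.6, -1.6, -4.9, 0, 11.2, -4.5], [2, -2, -6.1, 0, 13.9, -5.6]],
])

```text
clock: 11.97
tool_pos: [0.461, 0.2492, 0.2236]
orientation: [112.0, 0.0, 130.2]
force: [-0.3, 0.3, -4.2]
opening: 0.0169
gripper_force: 29.7
```

```bash
python3 - <<'E'
from path import *
P,R,o=cur(); g=P-.012*R[:,2]; print(g,o['force'],o['opening'],o['joint_pos'])
plan([([.43,.20,.30],22,42),([.425,.13,.335],22,45),([.43,0,.335],22,45),([.43,-.15,.335],22,40)])
E
```

```text
[0.452 0.242 0.228] [-0.28   0.276 -4.236] 0.016885844910557765 [  -3.273   -5.787  -43.387 -100.188  -40.397  -57.214]
[-1.72, 5.02, -6.79, 0.0, 1.7, -0.7] rows 3.0 q [  4. -19. -39. -79. -36. -88.] dq/4 8.0 m 20.0
[-4.81, 1.35, -6.0, 0.0, 2.8, -1.1] rows 2.0 q [-16. -19. -34. -73. -58. -86.] dq/4 6.0 m 25.0
[-9.55, -3.31, -8.2, 0.0, 0.0, 0.0] rows 4.0 q [-40.  -8. -27. -71. -78. -74.] dq/4 8.0 m 32.0
[-10.7, -3.97, -9.84, 0.0, -4.6, 1.9] rows 4.0 q [-55.   3. -18. -68. -87. -69.] dq/4 5.0 m 40.0
```

View pics/F.png

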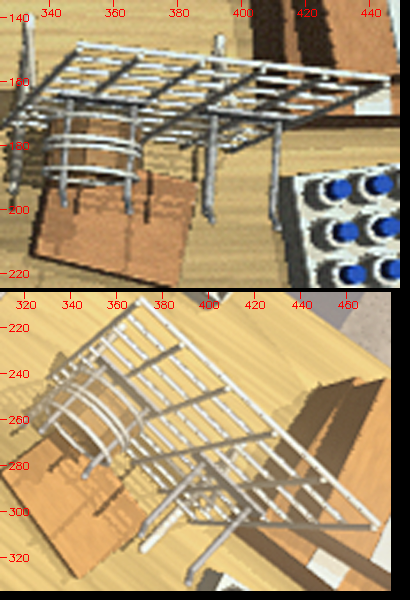

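```bash
python3 - <<'E'
from path import *
t=load('top0');s=load('scene0')
T=lambda X,Y:(t,325+X/3.2-.5,135+Y/3.2-.5); S=lambda X,Y:(s,310+X/2.3-.5,205+(Y-292)/2.3-.5)
for n,a,b,z in(('Lroot',T(213,114),S(205,462),.25),('Ltip',T(210,219),S(143,530),.26),('Rroot',T(278,121),S(250,511),.25),('Rtip',T(278,227),S(190,580),.26)):
    print(n,tri(a,b),onz(*a,z),onz(*b,z))
E
```

```text
Lroot (array([ 0.601, -0.44 ,  0.251]), [0.8, 0.8]) [ 0.601 -0.44   0.25 ] [ 0.602 -0.442  0.25 ]
Ltip (array([ 0.497, -0.421,  0.287]), [0.7, 0.7]) [ 0.499 -0.428  0.26 ] [ 0.502 -0.428  0.26 ]
Rroot (array([ 0.597, -0.513,  0.223]), [0.5, 0.5]) [ 0.593 -0.503  0.25 ] [ 0.59  -0.504  0.25 ]
Rtip (array([ 0.487, -0.48 ,  0.293]), [0.2, 0.2]) [ 0.49  -0.492  0.26 ] [ 0.493 -0.491  0.26 ]
```

Call:
send_rows([
  [[-0.4, 1.2, -1.7, 0, 0.4, -0.2], [-0.8, 2.5, -3.4, 0, 0.8, -0.3], [-1.3, 3.8, -5.1, 0, 1.3, -0.5], [-1.7, 5, -6.8, 0, 1.7, -0.7], [-1.7, 5, -6.8, 0, 1.7, -0.7]],
])

```text
clock: 12.38
tool_pos: [0.4387, 0.2069, 0.2992]
orientation: [111.7, 0.3, 131.9]
force: [-0.2, -0.4, -3.6]
opening: 0.0174
gripper_force: 29.9
```

Call:
send_rows([
  [[-1.2, 0.3, -1.5, 0, 0.7, -0.3], [-2.4, 0.7, -3, 0, 1.4, -0.5], [-3.6, 1, -4.5, 0, 2.1, -0.8], [-4.8, 1.35, -6, 0, 2.8, -1.1], [-4.8, 1.35, -6, 0, 2.8, -1.1]],
])

```text
clock: 12.8
tool_pos: [0.4342, 0.1357, 0.3305]
orientation: [112.0, 0.1, 134.7]
force: [1.7, -1.5, -3.1]
opening: 0.0171
gripper_force: 29.9
```

```bash
python3 - <<'E'
from path import *
P,R,o=cur(); g=P-.012*R[:,2]; print(g,o['force'])
u=np.array([np.cos(np.radians(-8)),np.sin(np.radians(-8)),0]); v=np.array([-u[1],u[0],0]); seat=np.array([.539,-.466,.2525])
def H(out,z,lat=.0095): return seat-(out-.07)*u+lat*v+[0,0,z-.2525]
for psi in(-12,-5): scan('h',H(.084,.2525),(18,22,26),(psi,),2); scan('p',H(.18,.3),(22,),(psi,),1)
W=[([.43,0,.335],22,42),([.42,-.15,.335],22,25),([.42,-.30,.335],22,5),(H(.18,.325),22,-11),(H(.18,.295),22,-11)]
print(ok(W,o['joint_pos'],P,R)); plan(W)
E
```

```text
[0.426 0.128 0.335] [ 1.669 -1.516 -3.101]
h 41.0 26 -12 [-58.  10. -16. -80. -41. -78.] [ 0.21 -0.39  0.41]
h 40.0 22 -12 [-62.  12. -18. -88. -45. -69.] [ 0.2  -0.38  0.39]
p 38.0 22 -12 [-70.   4. -21. -80. -53. -76.] [ 0.1  -0.37  0.44]
h 45.0 26 -5 [-60.  13. -13. -77. -49. -77.] [ 0.2  -0.43  0.41]
h 44.0 22 -5 [-63.  15. -14. -83. -53. -70.] [ 0.19 -0.43  0.39]
p 41.0 22 -5 [-71.   7. -17. -77. -61. -74.] [ 0.09 -0.41  0.44]
(np.float64(25.5), np.float64(5.8))
[-9.39, -3.28, -8.1, 0.0, -2.5, 1.1] rows 4.0 q [-40. -10. -28. -71. -76. -75.] dq/4 7.0 m 30.0
[-10.8, -4.06, -10.04, 0.0, -15.8, 6.4] rows 4.0 q [-58.  -7. -26. -71. -76. -74.] dq/4 5.0 m 32.0
[-13.98, -2.4, -5.94, -0.0, -18.5, 7.5] rows 4.0 q [-67.  -4. -23. -74. -67. -78.] dq/4 3.0 m 35.0
[-14.48, -0.98, 0.25, 0.0, -14.8, 6.0] rows 4.0 q [-69.   2. -19. -77. -54. -80.] dq/4 4.0 m 39.0
[0.0, -2.78, 1.12, 0.0, 0.0, 0.0] rows 1.0 q [-70.   4. -20. -80. -54. -74.] dq/4 1.0 m 38.0
```

Call:
send_rows([
  [[-0.8, -0.3, -0.7, 0, -0.2, 0.1], [-2, -0.7, -1.7, 0, -0.5, 0.2], [-3.5, -1.2, -3, 0, -0.9, 0.4], [-5, -1.7, -4.3, 0, -1.3, 0.6], [-6.5, -2.3, -5.6, 0, -1.7, 0.8], [-8, -2.8, -6.9, 0, -2.1, 0.9], [-9.4, -3.3, -8.1, 0, -2.5, 1.1]],
])

```text
clock: 13.38
tool_pos: [0.4379, 0.0096, 0.3293]
orientation: [111.9, -0.2, 132.1]
force: [0.9, 0.3, -3.1]
opening: 0.0172
gripper_force: 29.9
```

Call:
send_rows([
  [[-1.4, -0.5, -1.3, 0, -2, 0.8], [-2.7, -1, -2.5, 0, -4, 1.6], [-4, -1.5, -3.8, 0, -6, 2.4], [-5.4, -2, -5, 0, -8, 3.2], [-6.7, -2.5, -6.3, 0, -10, 4], [-8.1, -3, -7.5, 0, -12, 4.8], [-9.4, -3.5, -8.8, 0, -14, 5.6], [-10.8, -4.1, -10, 0, -15.8, 6.4]],
])

```text
clock: 14.05
tool_pos: [0.4299, -0.142, 0.3284]
orientation: [111.9, -0.2, 115.0]
force: [1.0, -1.4, -3.9]
opening: 0.0172
gripper_force: 30.0
```

Call:
send_rows([
  [[-1.7, -0.3, -0.7, 0, -2.3, 0.9], [-3.5, -0.6, -1.5, 0, -4.6, 1.9], [-5.2, -0.9, -2.2, 0, -7, 2.8], [-7, -1.2, -3, 0, -9.3, 3.8], [-8.7, -1.5, -3.7, 0, -11.6, 4.7], [-10.5, -1.8, -4.5, 0, -14, 5.6], [-12.2, -2.1, -5.2, 0, -16.2, 6.6], [-14, -2.4, -5.9, 0, -18.5, 7.5]],
])

```text
clock: 14.72
tool_pos: [0.4319, -0.2985, 0.3287]
orientation: [112.0, -0.2, 94.8]
force: [-0.6, 0.1, -2.8]
opening: 0.0175
gripper_force: 30.0
```

Call:
send_rows([
  [[-2, -0.1, 0, 0, -2.1, 0.8], [-4, -0.3, 0, 0, -4.2, 1.7], [-6, -0.4, 0.1, 0, -6.3, 2.5], [-8, -0.5, 0.1, 0, -8.4, 3.4], [-10, -0.7, 0.2, 0, -10.5, 4.2], [-12, -0.8, 0.2, 0, -12.6, 5.1], [-13.6, -0.9, 0.2, 0, -14, 5.7], [-14.5, -1, 0.2, 0, -14.8, 6]],
])

```text
clock: 15.38
tool_pos: [0.4428, -0.4434, 0.3181]
orientation: [112.1, -0.2, 78.9]
force: [-0.3, -0.0, -3.0]
opening: 0.0172
gripper_force: 30.0
```

```bash
python3 - <<'E'
from path import *
P,R,o=cur(); g=P-.012*R[:,2]; print(g,o['force'],o['opening'],o['clock'],R[:,2])
w=snap('wrist','w8');s=snap('scene','s8');t=snap('top','t8')
x=R[:,0]; gc=g-.0095*x
for n,S in(('w',w),('s',s),('t',t)): print(n,'gc',proj(S,gc),'rim',proj(S,gc-[0,0,.075]),'seat',proj(S,[.539,-.466,.2525]))
im=np.zeros((600,800,3),np.uint8)
a=crop(w,0,512,0,384,.9,40)[:,:]; im[:a.shape[0],:a.shape[1]]=a
c=proj(t,gc).astype(int); b=crop(t,c[0]-50,c[0]+50,c[1]-50,c[1]+50,3.3,10); im[:b.shape[0],464:464+b.shape[1]]=b
c=proj(s,gc).astype(int); b=crop(s,c[0]-60,min(c[0]+60,512),c[1]-38,c[1]+42,3.1,10)
b=b[:250,:400]; im[348:348+b.shape[0],0:b.shape[1]]=b
cv2.imwrite('pics/G.png',im)
E
```

```text
[ 0.432 -0.441  0.323] [-0.267 -0.04  -2.957] 0.01720810600669948 15.3833 [ 0.909 -0.178 -0.376]
w gc [252.612 277.998] rim [134.954 253.248] seat [227.08  195.587]
s gc [370.276 343.44 ] rim [360.456 339.64 ] seat [393.081 306.132]
t gc [405.858 224.636] rim [397.44  225.646] seat [400.882 189.769]
```

View pics/G.png

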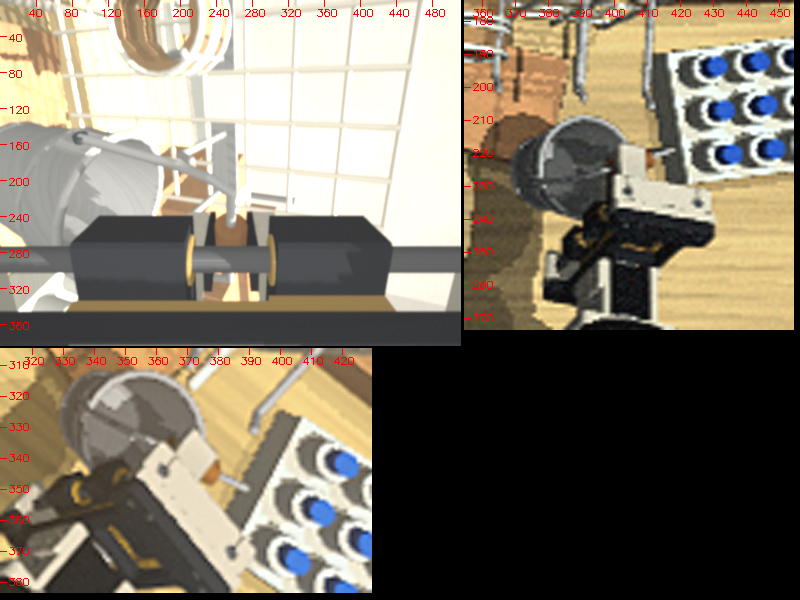

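```bash
python3 - <<'E'
from path import *
w=load('w8');s=load('s8');t=load('t8')
P,R,o=cur(); g=P-.012*R[:,2]; x=R[:,0]
Tt=lambda X,Y:(t,355+(X-464)/3.3-.5,174+Y/3.3-.5); Ss=lambda X,Y:(s,310+X/3.1-.5,305+(Y-348)/3.1-.5)
print('g',g,'x',x)
for n,a,b in(('rim',Tt(570,165),Ss(135,422)),('wireR',Tt(674,152),Ss(246,488)),('gripR',Tt(650,158),Ss(212,474))):
    p,e=tri(a,b); print(n,p,e,'rel g',p-g)
h=cv2.cvtColor(s['img'],cv2.COLOR_RGB2HSV)
for n,p in dict(cornL=g-.0095*x+.043*x,earL=g-.0095*x+.0535*x-[0,0,.085],cornR=g-.0095*x-.043*x).items(): print(n,proj(w,p),proj(t,p),proj(s,p))
E
```

```text
g [ 0.432 -0.439  0.322] x [0.19  0.982 0.003]
rim [ 0.44  -0.427  0.225] [2.5, 2.5] rel g [ 0.008  0.013 -0.098]
wireR [ 0.444 -0.484  0.332] [0.4, 0.4] rel g [ 0.012 -0.044  0.01 ]
gripR [ 0.439 -0.469  0.312] [0.7, 0.7] rel g [ 0.007 -0.029 -0.011]
cornL [251.528 192.953] [390.378 222.098] [355.3   325.996]
earL [108.857 159.062] [378.512 222.81 ] [342.867 319.881]
cornR [252.357 345.578] [419.998 227.214] [384.087 360.081]
```

```bash
cat > fit.py <<'E'
from path import *
w=load('w8');s=load('s8');t=load('t8')
P,R,o=cur(); g=P-.012*R[:,2]
Tt=lambda X,Y:(t,355+(X-464)/3.3-.5,174+Y/3.3-.5); Ss=lambda X,Y:(s,310+X/3.1-.5,305+(Y-348)/3.1-.5); Ww=lambda X,Y:(w,X/.9-.5,Y/.9-.5)
M=[('cl',*Ww(233,188)),('el',*Ww(72,138)),('cr',*Tt(674,152)),('rim',*Tt(570,165)),('cr',*Ss(246,488)),('rim',*Ss(135,422)),('gr',*Tt(650,158)),('gr',*Ss(212,474))]
def pts(p):
    a,az,tl=p[:3]; ax=np.array([np.cos(az)*np.cos(tl),np.sin(az)*np.cos(tl),np.sin(tl)]); bz=np.array([0,0,1])-ax*ax[2]; bz/=np.linalg.norm(bz); c=g+a*ax
    return dict(cl=c+.043*ax,cr=c-.043*ax,el=c+.0535*ax-.085*bz,rim=c-.075*bz,gr=c-.016*ax,c=c)
def f(p):
    q=pts(p); return np.hstack([proj(S,q[n])-[u,v] for n,S,u,v in M])
r=least_squares(f,[-.0095,np.radians(85),0],loss='soft_l1'); print(r.x[0],np.degrees(r.x[1:]),pts(r.x)['c']-g); print(f(r.x).reshape(-1,2).round(1).tolist())
E
python3 fit.py
```

```text
-0.009213141900111221 [104.008   9.285] [ 0.002 -0.009 -0.001]
[[-8.1, 1.8], [0.2, -1.2], [-0.2, -0.0], [6.1, 1.9], [-0.8, 0.4], [2.6, 6.7], [-1.2, 0.5], [-1.0, -0.8]]
```

```bash
cat >> fit.py <<'E'
ax=np.array([np.cos(r.x[1])*np.cos(r.x[2]),np.sin(r.x[1])*np.cos(r.x[2]),np.sin(r.x[2])]); at=R.T@ax; print('ax tool',at)
u=np.array([np.cos(np.radians(-8)),np.sin(np.radians(-8)),0]); v=np.array([-u[1],u[0],0]); seat=np.array([.539,-.466,.2525])
def rolled(ro,th=22,psi=-17): return RR(th,psi)@FL@Ro.from_euler('z',ro,degrees=True).as_matrix()
ro=min(np.arange(-15,15,.5),key=lambda a:abs((rolled(a)@at)[2])); T=rolled(ro); A=T@at; print('roll',ro,'axis',A,np.degrees(np.arctan2(A[1],A[0])))
def H(out,lat,z): return seat-(out-.07)*u+lat*v+[0,0,z-.2525]+.012*T[:,2]
q=o['joint_pos'];P0,R0=P,R
for gp_ in(H(.18,.006,.322),H(.18,.006,.295),H(.13,.006,.295),H(.08,.006,.295),H(.08,.006,.256)):
    S=allik(gp_,T); q=min(S,key=lambda s_:np.abs(s_-q).max()); d=R0.T@(gp_-P0)*100; wv=np.degrees(Ro.from_matrix(R0.T@T).as_rotvec())
    print(gp_,d.round(2),wv.round(1),q.round()); P0,R0=gp_,T
E
python3 fit.py
```

```text
-0.009213141900111221 [104.008   9.285] [ 0.002 -0.009 -0.001]
[[-8.1, 1.8], [0.2, -1.2], [-0.2, -0.0], [6.1, 1.9], [-0.8, 0.4], [2.6, 6.7], [-1.2, 0.5], [-1.0, -0.8]]
ax tool [ 0.895 -0.01  -0.445]
roll -11.0 axis [-0.203  0.979 -0.001] 101.69953570610296
[ 0.442 -0.448  0.318] [-0.67 -0.04  0.02] [ 0.4 -5.7 -8.9] [-67.  -1. -21. -79. -46. -71.]
[ 0.442 -0.448  0.291] [ 0.48 -2.46  1.01] [0. 0. 0.] [-69.   2. -23. -82. -47. -65.]
[ 0.491 -0.455  0.291] [0.41 1.97 4.58] [0. 0. 0.] [-63.   4. -21. -84. -42. -66.]
[ 0.541 -0.462  0.291] [0.41 1.97 4.58] [0. 0. 0.] [-58.   7. -18. -85. -38. -67.]
[ 0.541 -0.462  0.252] [ 0.69 -3.55  1.46] [0. 0. 0.] [-61.  10. -20. -91. -40. -58.]
```

Call:
send_rows([
  [[-0.2, 0, 0, 0.1, -1.9, -3], [-0.4, 0, 0, 0.2, -3.8, -6], [-0.7, 0, 0, 0.4, -5.7, -8.9], [-0.7, 0, 0, 0.4, -5.7, -8.9]],
])

```text
clock: 15.87
tool_pos: [0.4414, -0.4473, 0.3187]
orientation: [112.3, 10.4, 77.1]
force: [-0.2, 0.5, -3.3]
opening: 0.0171
gripper_force: 30.0
```

Call:
send_rows([
  [[0.2, -0.8, 0.3, 0, 0, 0], [0.3, -1.6, 0.7, 0, 0, 0], [0.5, -2.5, 1, 0, 0, 0], [0.5, -2.5, 1, 0, 0, 0], [0.5, -2.5, 1, 0, 0, 0], [0.5, -2.5, 1, 0, 0, 0]],
])

```text
clock: 16.37
tool_pos: [0.4412, -0.4484, 0.2915]
orientation: [112.3, 10.2, 77.1]
force: [-0.4, -0.3, -2.9]
opening: 0.0172
gripper_force: 30.0
```

```bash
python3 - <<'E'
from path import *
P,R,o=cur(); print(P,o['force'],o['opening'],R[:,2],o['clock'])
s=snap('scene','s9');t=snap('top','t9');w=snap('wrist','w9')
# pail rim: dark/gray moving object: difference against the first images
for n,S,B in(('t',t,load('top0')),('s',s,load('scene0'))):
    pass
g=P-.012*R[:,2]; at=np.array([.895,-.01,-.445]); A=R@at; c=g-.0092*A; print('grip c',c,'A',A,'rim pred top',proj(t,c-[0,0,.075]),'scene',proj(s,c-[0,0,.075]),'gr',proj(t,c-.016*A),proj(s,c-.016*A))
for n,S in(('t',t),('s',s)):
    h=cv2.cvtColor(S['img'],cv2.COLOR_RGB2HSV); m=((h[...,0]<18)&(h[...,1]>110)).astype(np.uint8); e=proj(S,c-.016*A).astype(int); k=np.zeros_like(m); k[e[1]-12:e[1]+12,e[0]-12:e[0]+12]=1
    cc,l,st,ce=cv2.connectedComponentsWithStats(m*k); print(n,[(st[i].tolist(),ce[i].round(1).tolist()) for i in range(1,cc) if st[i,4]>5])
E
```

```text
[ 0.441 -0.448  0.291] [-0.422 -0.318 -2.905] 0.01718480938429162 [ 0.887 -0.272 -0.373] 16.3667
grip c [ 0.432 -0.454  0.296] A [-0.203  0.979 -0.002] rim pred top [395.773 225.18 ] scene [359.188 338.645] gr [409.17  222.948] [375.393 345.963]
t [([407, 220, 5, 6, 23], [408.8, 222.9])]
s [([370, 341, 8, 8, 46], [373.9, 344.9])]
```

Call:
send_rows([
  [[0.1, 0.6, 1.4, 0, 0, 0], [0.3, 1.3, 2.9, 0, 0, 0], [0.4, 2, 4.6, 0, 0, 0], [0.5, 2.5, 5.8, 0, 0, 0], [0.5, 2.5, 5.8, 0, 0, 0]],
])

```text
clock: 16.93
tool_pos: [0.5059, -0.4573, 0.2917]
orientation: [112.3, 10.2, 77.2]
force: [0.9, 0.6, -3.7]
opening: 0.017
gripper_force: 30.0
```

Call:
send_rows([
  [[0.1, 0.5, 1.2, 0, 0, 0], [0.2, 1, 2.4, 0, 0, 0], [0.3, 1.4, 3.4, 0, 0, 0], [0.3, 1.4, 3.4, 0, 0, 0], [0.3, 1.4, 3.4, 0, 0, 0], [0.3, 1.4, 3.4, 0, 0, 0]],
])

```text
clock: 17.43
tool_pos: [0.5403, -0.4624, 0.2902]
orientation: [112.3, 10.3, 77.2]
force: [-0.2, 0.4, -4.5]
opening: 0.0176
gripper_force: 30.0
```

```bash
python3 - <<'E'
from path import *
P,R,o=cur(); print(P,o['force'],o['opening'],o['clock'])
s=snap('scene','s10');t=snap('top','t10')
g=P-.012*R[:,2]; A=R@np.array([.895,-.01,-.445]); c=g-.0092*A; u=np.array([np.cos(np.radians(-8)),np.sin(np.radians(-8)),0]); v=np.array([-u[1],u[0],0]); d=c-[.539,-.466,.2525]; print('grip in seat frame',d@u,d@v,d[2])
for n,S in(('t',t),('s',s)):
    h=cv2.cvtColor(S['img'],cv2.COLOR_RGB2HSV); m=((h[...,0]<18)&(h[...,1]>110)).astype(np.uint8); e=proj(S,c-.016*A); print(n,e); e=e.astype(int); k=np.zeros_like(m); k[e[1]-12:e[1]+12,e[0]-12:e[0]+12]=1
    cc,l,st,ce=cv2.connectedComponentsWithStats(m*k); print(n,[(st[i].tolist(),ce[i].round(1).tolist()) for i in range(1,cc) if st[i,4]>5])
for S in (t,s): print([proj(S,np.array([.539,-.466,.25])+a*u+b*v).round(0).tolist() for a,b in((-.045,.031),(-.045,-.031))])
cv2.imwrite('pics/I.png',np.hstack([crop(t,350,450,150,250,4,10),crop(s,340,440,270,370,4,10)]))
E
```

```text
[ 0.54  -0.462  0.29 ] [-0.235  0.382 -4.533] 0.017601074225415462 17.4333
grip in seat frame -0.0070832523594408885 -0.0031646103149094926 0.042219990942165664
t [411.654 189.342]
t [([410, 187, 4, 5, 18], [411.3, 189.2])]
s [405.684 313.284]
s [([412, 307, 5, 6, 18], [414.5, 309.5]), ([405, 309, 4, 4, 6], [406.5, 310.2])]
[[389.0, 203.0], [410.0, 206.0]]
[[370.0, 309.0], [390.0, 330.0]]
```

View pics/I.png

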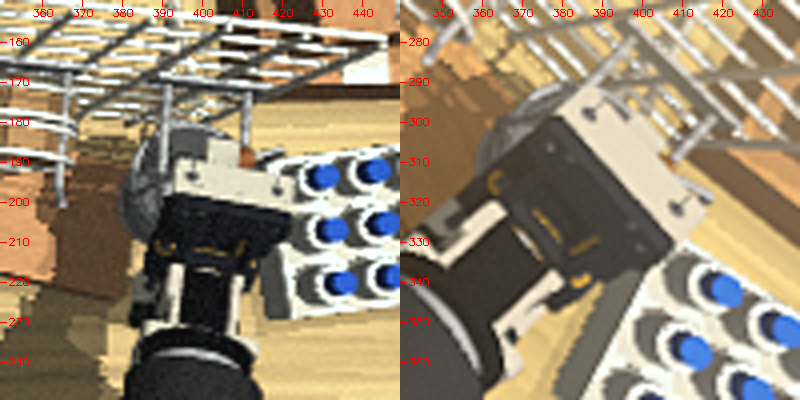

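Call:
send_rows([
  [[0.1, -0.6, 0.2, 0, 0, 0], [0.2, -1.2, 0.5, 0, 0, 0], [0.3, -1.8, 0.7, 0, 0, 0], [0.4, -2.4, 1, 0, 0, 0], [0.6, -3, 1.2, 0, 0, 0], [0.6, -3, 1.2, 0, 0, 0]],
])

```text
clock: 18.03
tool_pos: [0.5393, -0.4623, 0.256]
orientation: [112.4, 10.2, 77.1]
force: [-0.3, 1.0, -4.8]
opening: 0.017
gripper_force: 30.0
```

Call:
send_rows([
  [[0.1, -0.4, 0.2, 0, 0, 0], [0.1, -0.4, 0.2, 0, 0, 0], [0.1, -0.4, 0.2, 0, 0, 0]],
])

```text
clock: 18.28
tool_pos: [0.5404, -0.4625, 0.2533]
orientation: [112.3, 10.3, 77.1]
force: [0.6, -0.7, -4.1]
opening: 0.0172
gripper_force: 30.0
```

Call:
send_rows([
  [[0.1, -0.4, 0.2, 0, 0, 0], [0.1, -0.4, 0.2, 0, 0, 0], [0.1, -0.4, 0.2, 0, 0, 0]],
])

```text
clock: 18.53
tool_pos: [0.5411, -0.4623, 0.2491]
orientation: [112.3, 10.3, 77.1]
force: [0.9, -0.5, -1.6]
opening: 0.0173
gripper_force: 30.0
```

Call:
send_rows([
  [[0, -0.2, 0.1, 0, 0, 0], [0, -0.2, 0.1, 0, 0, 0], [0, -0.2, 0.1, 0, 0, 0]],
])

```text
clock: 18.78
tool_pos: [0.5417, -0.4626, 0.2481]
orientation: [112.2, 10.3, 77.2]
force: [-0.1, 2.9, 4.7]
opening: 0.0173
gripper_force: 30.0
```

Call:
send_rows([
  [[0, -0.2, 0.1, 0, 0, 0], [0, -0.2, 0.1, 0, 0, 0], [0, -0.2, 0.1, 0, 0, 0]],
])

```text
clock: 19.03
tool_pos: [0.5426, -0.463, 0.2477]
orientation: [112.0, 10.3, 77.2]
force: [0.2, 3.8, 10.1]
opening: 0.0176
gripper_force: 30.0
```

Call:
send_rows([
  [[0, 0.2, -0.1, 0, 0, 0], [0, 0.2, -0.1, 0, 0, 0], [0, 0.2, -0.1, 0, 0, 0]],
])

```text
clock: 19.28
tool_pos: [0.5415, -0.463, 0.2478]
orientation: [112.2, 10.3, 77.1]
force: [-0.4, 1.2, 6.2]
opening: 0.0173
gripper_force: 30.0
```

Call:
send_rows([
  [[0, 0, 0, 0, 0, 0], [0, 0, 0, 0, 0, 0], [0, 0, 0, 0, 0, 0], [0, 0, 0, 0, 0, 0], [0, 0, 0, 0, 0, 0], [0, 0, 0, 0, 0, 0]],
], fingers=0.4)

```text
clock: 19.78
tool_pos: [0.5408, -0.4626, 0.246]
orientation: [112.3, 10.2, 77.1]
force: [0.1, 0.6, 0.2]
opening: 0.035
gripper_force: 0.0
```

```bash
python3 - <<'E'
from path import *
P,R,o=cur(); print(P,o['force'],o['opening'],o['clock'])
w=snap('wrist','w11');s=snap('scene','s11');t=snap('top','t11')
seat=np.array([.539,-.466,.2525])
for n,S in(('t',t),('s',s),('w',w)):
    h=cv2.cvtColor(S['img'],cv2.COLOR_RGB2HSV); m=((h[...,0]<18)&(h[...,1]>100)).astype(np.uint8); e=proj(S,seat); print(n,e); e=e.astype(int); k=np.zeros_like(m); k[max(e[1]-25,0):e[1]+45,e[0]-25:e[0]+25]=1
    cc,l,st,ce=cv2.connectedComponentsWithStats(m*k); print(n,[(st[i].tolist(),ce[i].round(1).tolist()) for i in range(1,cc) if st[i,4]>8])
E
```

```text
[ 0.541 -0.463  0.246] [0.108 0.59  0.244] 0.03495310788915391 19.7833
t [400.882 189.769]
t [([414, 166, 11, 2, 16], [419.9, 166.3]), ([411, 169, 12, 2, 16], [416.8, 169.4]), ([419, 172, 6, 4, 13], [421.9, 173.5]), ([375, 189, 9, 37, 156], [377.5, 210.8]), ([405, 188, 4, 6, 20], [406.4, 190.5])]
s [393.081 306.132]
s [([411, 307, 7, 7, 29], [414.9, 309.4]), ([397, 308, 5, 5, 16], [399.4, 309.9])]
w [262.314 260.67 ]
w [([246, 235, 9, 12, 50], [250.5, 240.1]), ([261, 239, 26, 35, 384], [272.3, 257.9]), ([237, 268, 9, 6, 40], [240.6, 271.0])]
```

Call:
send_rows([
  [[0, 0, -0.4, 0, 0, 0], [0, 0, -1, 0, 0, 0], [0, 0, -1.7, 0, 0, 0], [0, 0, -2.5, 0, 0, 0], [0, 0, -2.5, 0, 0, 0]],
])

```text
clock: 20.35
tool_pos: [0.5176, -0.4555, 0.2568]
orientation: [112.3, 10.3, 77.1]
force: [0.0, -0.2, -0.3]
opening: 0.0355
gripper_force: 0.0
```

Call:
send_rows([
  [[0, 0, -0.8, 0, 0, 0], [0, 0, -1.8, 0, 0, 0], [0, 0, -3, 0, 0, 0], [0, 0, -4.5, 0, 0, 0], [0, 0, -6, 0, 0, 0], [0, 0, -8, 0, 0, 0], [0, 0, -10, 0, 0, 0], [0, 0, -10, 0, 0, 0]],
])

```text
clock: 21.02
tool_pos: [0.4273, -0.4278, 0.2952]
orientation: [112.3, 10.4, 77.1]
force: [-0.3, 0.1, 0.8]
opening: 0.0352
gripper_force: 0.0
```

```bash
python3 - <<'E'
from path import *
P,R,o=cur(); print(P,o['force'],o['opening'],o['clock'])
def brown(S,p,r=22):
    h=cv2.cvtColor(S['img'],cv2.COLOR_RGB2HSV); m=((h[...,0]<18)&(h[...,1]>100)).astype(np.uint8); e=proj(S,p).astype(int); k=np.zeros_like(m); k[max(e[1]-r,0):e[1]+r,e[0]-r:e[0]+r]=1
    cc,l,st,ce=cv2.connectedComponentsWithStats(m*k); return [(st[i].tolist(),ce[i].round(1).tolist()) for i in range(1,cc) if st[i,4]>20]
seat=np.array([.539,-.466,.2525])
for r_ in(0,1):
  for n in('top','scene','wrist'):
    S=snap(n,f'{n}12_{r_}'); print(n,proj(S,seat).round(1),brown(S,seat))
E
```

```text
[ 0.427 -0.428  0.295] [-0.336  0.06   0.818] 0.035243125404624716 21.0167
top [400.9 189.8] [([395, 188, 14, 8, 75], [401.8, 191.5]), ([378, 204, 6, 7, 25], [379.7, 207.8])]
scene [393.1 306.1] [([384, 302, 18, 14, 135], [392.7, 308.5])]
wrist [258.2 193. ] [([236, 172, 32, 43, 924], [251.4, 196.1])]
top [400.9 189.8] [([396, 188, 13, 8, 74], [401.9, 191.5]), ([378, 205, 5, 6, 22], [379.7, 208.2])]
scene [393.1 306.1] [([384, 302, 18, 14, 134], [392.7, 308.5])]
wrist [259.2 194.2] [([237, 173, 32, 43, 913], [252.4, 197.4])]
```

Call:
send_rows([
  [[0, 0, -1, 0, 0, 0], [0, 0, -2, 0, 0, 0], [0, 0, -3, 0, 0, 0], [0, 0, -3, 0, 0, 0], [0, 0, -3, 0, 0, 0], [0, 0, -3, 0, 0, 0], [0, 0, -3, 0, 0, 0], [0, 0, -3, 0, 0, 0]],
])

```text
clock: 21.98
tool_pos: [0.4036, -0.4205, 0.3042]
orientation: [112.3, 10.2, 77.1]
force: [-0.5, 0.3, 0.5]
opening: 0.0351
gripper_force: 0.0
```

Call:
send_rows([
  [[0, 0, 0, 0, 0, 0], [0, 0, 0, 0, 0, 0], [0, 0, 0, 0, 0, 0], [0, 0, 0, 0, 0, 0], [0, 0, 0, 0, 0, 0], [0, 0, 0, 0, 0, 0], [0, 0, 0, 0, 0, 0], [0, 0, 0, 0, 0, 0]],
])

```text
clock: 22.65
tool_pos: [0.4035, -0.4204, 0.3044]
orientation: [112.3, 10.3, 77.1]
force: [-0.5, 0.1, 0.4]
opening: 0.0351
gripper_force: 0.0
```

```bash
python3 - <<'E'
from path import *
L=[load(f'{n}12_0') for n in('top','scene','wrist')]
p,e=tri((L[0],401.8,191.5),(L[1],392.7,308.5),(L[2],251.4,196.1)); u=np.array([np.cos(np.radians(-8)),np.sin(np.radians(-8)),0]); v=np.array([-u[1],u[0],0]); d=p-[.539,-.466,.2525]; print(p,e,'seat frame',d@u,d@v,d[2])
# rim of the pail in the top and scene views: changed pixels against the first images
t=snap('top','t13');s=snap('scene','s13')
c=p-[0,0,.075]
for n,S,B in(('t',t,load('top0')),('s',s,load('scene0'))):
    e0=proj(S,c); D=(np.abs(S['img'].astype(int)-B['img']).sum(2)>60).astype(np.uint8); k=np.zeros_like(D); cv2.circle(k,tuple(int(a) for a in e0),26,1,-1)
    D=cv2.morphologyEx(D*k,cv2.MORPH_CLOSE,np.ones((5,5))); yy,xx=np.nonzero(D); print(n,'pred rim',e0,'changed',xx.mean(),yy.mean(),xx.min(),xx.max(),yy.min(),yy.max(),len(xx))
w=load('wrist12_1'); print('pose steady', np.abs(load('t13')['img'].astype(int)-load('top12_1')['img'])[175:215,380:425].mean())
E
```

```text
[ 0.535 -0.469  0.248] [0.9, 0.3, 0.8] seat frame -0.003759347908938319 -0.003982961259237015 -0.004545700761242749
t pred rim [393.919 194.025] changed 389.00192307692305 194.575 368 416 178 209 1040
s pred rim [381.973 307.924] changed 378.39915966386553 307.3557422969188 355 405 286 327 1428
pose steady 5.396481481481482
```

```bash
python3 -c "
from plant import ctrl
print(ctrl.close_job())"
```

```text
the job is handed in; nothing more can be done
None
```

I handed the job in with the pail hanging by its bail on the empty hook. My last measurement put the grip about 4 mm out along the prongs, 4 mm sideways and 5 mm low of the seat. The left door is slid open to its stop, nothing in the force readings suggested that other goods were disturbed, and no verdict was returned.

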